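# Put the carver's sharpening stones away

### The job

The sharpening stones are lying about the bench: put every one of them back in its case, each in the cell of its own outline. The case is shut: lever its hinged cover up at the notch with the thin-bladed opener rather than with your fingers, and swing it fully open; when you finish, the opener lies in its tray again, the cover is fully shut over the stones, and the other things on the bench have been left alone.

Things in the scene. Friction and masses are not known exactly. Their poses are not given: they have to be found in the camera images.
- case: fixed wooden case, 144 (x) by 216 mm (y); origin: centre of underside, z up. Front with the notch: -x side, facing roughly world -y (yaw 1.35 to 1.75); hinge: +x side. Base solid to 45 mm (cell floors), rim and dividers to 57 mm; the shut cover spans 59 to 105 mm. Seated stones stand 22 mm proud of the dividers, about 30 mm apart in y
- cover (a joint): cover hinge (axis along the case's y), rad: 0 shut, grows as the front edge rises, end stop 1.85, leaning back past upright; fully open means over 1.3. The stiff hinge holds the cover about where it is left; moving the front edge takes 2 to 4 N
- cover_hinge (a point): on the hinge axis: x = +72, y = 0, z = 59 mm in the case. The cover is a hollow lid of 6 mm wood, 0.25 kg: shut, it reaches 144 mm from the hinge to -x; top panel 40 to 46 mm above the hinge line, walls down to it, open below. Once raised, the blade can push on the inside of the panel; push on the panel's outside to shut it
- cover_edge (a point): upper edge of the notch, outer face of the cover's front wall (6 mm thick); moves with the cover. Shut: x = -72, y = 21, z = 69 mm in the case. The blade lifts here
- notch (a point): middle of the opening for the blade, fixed in the case's front face: x = -72, y = 21, z = 63 mm. The opening is 50 mm wide (y -4 to 46) and 12 mm high (z 57 to 69 mm); the blade goes in along +x; behind it is a free lane 22 mm wide between seated stones. A thin brass plate 54 mm wide on the cover's front and top edge marks it
- opener: the opener, 190 mm long, 0.11 kg: wooden handle 100 x 26 x 30 mm (x -75 to +25 mm, height 0 to 30 mm) and a flat steel blade 18 mm wide, 2 mm thick, at mid-height (z 14 to 16 mm) with its tip at x = +115 mm. Origin under the handle near the centre of mass, at the underside: x points to the tip, z up. Starts lying in its tray
- tray: plywood tray of the opener, fixed, 250 x 64 mm along its x and y, floor 4 mm thick, rim 12 mm above the bench; origin at the centre of the underside. The opener lies along it, centred to within about 35 mm lengthwise, either way round
- bench_stone: long wide grey stone block 120 x 44 x 34 mm (x, y, z), 0.4 kg; origin at the centre of its underside. May be absent
- slip_stone: long narrow grey stone block 120 x 24 x 34 mm (x, y, z), 0.22 kg; origin at the centre of its underside. May be absent
- round_stone: round grey stone, diameter 54 mm, 34 mm high, 0.18 kg; origin at the centre of its underside. May be absent
- stub_stone: short grey stone block 52 x 36 x 34 mm (x, y, z), 0.15 kg; origin at the centre of its underside. May be absent
- slot_bench (a point): centre of a cell floor of case, 45 mm above the bench, with a grey felt inlay in the outline of its stone; axes as the case; cell walls 12 mm high. For the bench stone: 128 mm (x) by 52 mm (y); at x = 0, y = -70 mm in the case
- slot_slip (a point): centre of a cell floor of case, 45 mm above the bench, with a grey felt inlay in the outline of its stone; axes as the case; cell walls 12 mm high. For the slip stone: 128 mm (x) by 32 mm (y); at x = 0, y = -6 mm in the case
- slot_round (a point): centre of a cell floor of case, 45 mm above the bench, with a grey felt inlay in the outline of its stone; axes as the case; cell walls 12 mm high. For the round stone: 62 mm (x) by 64 mm (y); at x = -33, y = 64 mm in the case
- slot_stub (a point): centre of a cell floor of case, 45 mm above the bench, with a grey felt inlay in the outline of its stone; axes as the case; cell walls 12 mm high. For the stub stone: 60 mm (x) by 44 mm (y); at x = 34, y = 64 mm in the case
- gouge_a: bystander: carving gouge lying on the bench, 180 mm long, 24 mm thick, origin at the front of its handle
- gouge_b: bystander: carving gouge, 200 mm long, 24 mm thick, origin at the front of its handle
- mallet: bystander: carver's mallet lying down, head 72 x 100 mm, origin under the head
- glue: bystander: white glue bottle, 60 mm wide, 150 mm high
- offcut: bystander: wooden offcut 50 x 100 x 24 mm
- brush: bystander: bench brush, 170 mm long, 30 mm high
Mind the look-alikes: they are no part of the job. What is shaped like the stub_stone but blue is not meant. Leave any red look-alike of the opener alone.

How it is judged (in metres and radians):
On the way, in this order (a step that is already met when the one before it is completed fails the run):
1. the cover is lifted by the opener's blade, not by the fingers (value of joint cover above 0.2 rad and contact force between opener and cover above 0.2 N and contact force between the fingers and cover below 0.2 N), for 0.1 s.
2. the cover stands open (over 1.3 rad) (value of joint cover above 1.3 rad), for 0.3 s.
At the end, for the whole second after the job is handed in: Every stone present sits flat in its own cell (within 10 mm of the cell's centre and down to within 4 mm of its floor, tilted less than 0.1 rad), the opener lies flat in its tray (within 35 mm lengthwise and 16 mm across of its middle), the cover is shut (under 0.04 rad), and all is at rest (horizontal distance between bench_stone and slot_bench below 0.01 m and z of bench_stone in the frame of slot_bench below 0.004 m and angle between each of bench_stone, slip_stone, round_stone, stub_stone's own z axis and vertical below 0.1 rad and linear speed of each of bench_stone, slip_stone, round_stone, stub_stone, opener below 0.03 m/s and horizontal distance between slip_stone and slot_slip below 0.01 m and z of slip_stone in the frame of slot_slip below 0.004 m and horizontal distance between round_stone and slot_round below 0.01 m and z of round_stone in the frame of slot_round below 0.004 m and horizontal distance between stub_stone and slot_stub below 0.01 m and z of stub_stone in the frame of slot_stub below 0.004 m and x of opener in the frame of tray between -0.035 and 0.035 m and y of opener in the frame of tray between -0.016 and 0.016 m and z of opener in the frame of tray below 0.01 m and angle between opener's own z axis and vertical below 0.12 rad and value of joint cover below 0.04 rad); the robot touches nothing.
It fails at once if a bystander was moved by more than 40 mm (distance of any of gouge_a, gouge_b, mallet, glue, offcut, brush from where it was at the start of the episode above 0.04 m).
Of bench_stone, slip_stone, round_stone, stub_stone only 3 to 4 are there at a start; the rules pass over those that are not, and their reading is None.
At some moment in a run one of bench_stone, round_stone may be knocked a few centimetres aside while the robot is not near it.
It also fails if it takes over 210 s, if anything falls off the work surface, if the arm or the gripper's body presses on something with over 40 N, if the wrist force passes 120 N, or if a joint passes its speed limit or range.

### The arm

A 7-joint arm with a two-finger parallel gripper is mounted at the origin on the work surface. World frame = base frame: x ahead of the robot, y to its left, z up, the work surface at z = 0. Lengths are in mm, angles in rad, forces in N, time in s.
With the tool pointing down it reaches from about 400 to 850 mm from the base axis. Payload 4.5 kg.
Tool frame: the origin (TCP) lies midway between the tips of the shut fingers; the grasp point (between the pads) lies 19 mm behind it (tcp_to_grasp is the distance from the TCP to the grasp point, in mm); z points along the fingers, y is the line along which they close (so a half turn about z gives the same grasp; the last joint's range is limited). The gripper opens to 88 mm and grips with 3 to 60 N. Pads are 18 mm wide; open, the fingers measure 123 mm over their backs; the gripper's body (75 mm by 187 mm) begins 45 mm behind the grasp point.
Start: joints at [1.291, 0.689, -0.195, 1.565, 0.157, 0.902, -0.215], TCP at [192.951, -594.494, 238.743] pointing down, gripper open.
Joint ranges: [-3.01, 3.01], [-0.46, 2.08], [-1.47, 1.51], [0.13, 2.56], [-1, 4.14], [0.04, 2.09], [-2.66, 2.66]. Speed limits (rad/s): [2.57, 2.57, 3.14, 3.14, 3.14, 3.14, 3.14].

### API

Orientations are given as a unit quaternion [x, y, z, w].
In Python, from plant import get_obs, capture, get_calibration, job_done, spot_in, pinpoint, tcp_to_grasp gives the robot as it stands.
- The arm moves only by the shell command python3 -m creep 'ROWS'. ROWS is JSON, a list of rows, each an object of numbers: "tx", "ty", "tz": the shift along the world's x, y, z scaled (see below); "ax", "ay", "az": the turn, a rotation vector about the world's x, y, z scaled (see below); "claw": the closure, from 0 (fully open) to 1 (shut). In form: [{"tx": .., "ty": .., "tz": .., "ax": .., "ay": .., "az": .., "claw": ..}, ...]. A call has 1 to 20 rows; each row is the pose to reach, as a shift and turn from the pose commanded when the call began, turning the shorter way round; what a row does not reach only later rows make up. The controller multiplies each number of a shift by 0.6 m and each number of a turn by pi rad. A row lasts 1/8 s, in which the tool goes at most 62.5 mm and 10.7 degrees, less where a joint would pass 70% of its speed; a pose out of reach is approached as far as the arm can. A call with a number of a shift or a turn outside -1 to 1 is refused whole. A call with a gripper value outside its range is refused whole. The fingers move at their own pace and stop on an object; the grip force is fixed at half the most. Time passes only in rows, so rows that repeat a pose let the fingers close. It gives the time, the measured TCP pose, the force, the opening and the grip force at its end, in the units of the state.
- get_obs(): the state, without advancing time (a new reading comes with each control period).
- capture(name): name is "side" or "top"; returns (picture, depth): 384x512x3 uint8, red, green, blue; 384x512 float32, mm along the optical axis (not along the pixel's ray), 0 where there is no reading.
- get_calibration(name): a dict with "fx", "fy", "cx", "cy" (pixels), "cam_to_world" (4x4, takes a point from camera to world coordinates). Camera axes: x right, y down, z forward; pixel columns grow to the right and rows downward; lengths in mm; the calibration is good to about 2 mm. A picture is of the moment at which its call begins. get_calibration takes no time and is no camera call.
- job_done(): hands the job in; it is judged then, once.
Trained networks look in the newest picture that a camera, given by its name, has taken for a name from the list of things; names that differ only in an ending like _2 or _b are one class to them, and where a whole thing is asked for, a point or a joint stands for the part that bears it (a point fixed in the world has none). Each returns a list of dicts, best first, with "confidence" (0 to 1); they miss things now and then, are a little off and sometimes report something else, mostly with a low value. They report only what shows in the picture. A call takes as long as a camera call. They do not tell look-alikes from the thing itself.
- spot_in(camera, label): "xy" ([column, row] as shares, 0 to 1, of the picture: columns of its width, rows of its height, amid what is visible of it).
- pinpoint(camera, label): "xy" ([column, row] as shares, 0 to 1, of the picture: columns of its width, rows of its height: a listed point, or the origin of a listed thing).
The state is a dict: "t": time; "joints": joint angles; "joint_vel": joint speeds; "joint_efforts": joint torques, N m; "ee_pos": TCP position; "ee_rot": TCP orientation; "wrist_force": force on the tool from outside, world axes, zero at the start; "ft_torque": the same for the moment, N m; "grip_width": finger opening in mm; "grasp_force": force on a finger pad.
Only numpy, scipy, OpenCV 4.12 (cv2) and the standard library are available. Lean on these libraries where they do the work, as an engineer would, in place of code of your own. Each camera call takes 0.05 s, during which the arm holds its last target. There are 200 camera calls.

## Working session

There is one attempt and no reset: what is moved stays moved. The work goes in short steps, Python scripts to look and compute and a shell command to move; the robot and the scene stay as the last step left them, time stands still between calls to the robot, and variables do not carry over. Pictures are saved under pics/ and viewed, at most 14 in all, crops included, and the job is handed in when it is done.

```bash
ls; mkdir -p pics
python3 - <<'E'
from plant import *
import cv2, numpy as np
for n in ("top","side"):
    p,d=capture(n); cv2.imwrite(f"pics/{n}0.png",cv2.resize(p[:,:,::-1],(800,600)))
    np.save(f"pics/{n}0.npy",d); c=get_calibration(n); print(n,c)
print(get_obs(), tcp_to_grasp)
E
```

```text
pics
top {'fx': 360.58025971567184, 'fy': 360.58025971567184, 'cx': 256.1218780209383, 'cy': 193.48230023048885, 'cam_to_world': array([[ 2.68079613e-02, -9.82017099e-01,  1.86878975e-01,
         2.82390816e+02],
       [-9.99416633e-01, -3.02865568e-02, -1.57834458e-02,
        -4.60939983e+01],
       [ 2.11595344e-02, -1.86346834e-01, -9.82256143e-01,
         1.40266427e+03],
       [ 0.00000000e+00,  0.00000000e+00,  0.00000000e+00,
         1.00000000e+00]])}
side {'fx': 488.9258027401545, 'fy': 488.9258027401545, 'cx': 251.7558823705356, 'cy': 194.7554870248864, 'cam_to_world': array([[ 8.38154511e-01, -3.29262533e-01,  4.34836982e-01,
        -1.73046639e+02],
       [-5.45381717e-01, -5.16841258e-01,  6.59874152e-01,
        -1.13053662e+03],
       [ 7.46985800e-03, -7.90228636e-01, -6.12766598e-01,
         1.05171274e+03],
       [ 0.00000000e+00,  0.00000000e+00,  0.00000000e+00,
         1.00000000e+00]])}
{'t': 0.1, 'joints': array([ 1.29080314,  0.68992242, -0.19452297,  1.56620039,  0.1573105 ,
        0.90251932, -0.21510368]), 'joint_vel': array([ 7.12517903e-04, -1.58882916e-03, -4.91565935e-05, -2.54738102e-03,
        1.29367103e-03,  9.98607716e-04, -1.43967366e-03]), 'joint_efforts': array([-2.43472394e-03, -5.28497529e+01, -1.27095133e+00, -1.53837347e+01,
       -5.24495775e-02,  2.03313626e-03,  1.75073984e-05]), 'ee_pos': array([ 192.70339843, -593.96548954,  237.98696124]), 'ee_rot': array([ 9.87710641e-01,  1.56291404e-01, -1.91389269e-04, -8.06252279e-04]), 'wrist_force': array([0.01317709, 0.35640643, 0.20111403]), 'ft_torque': array([ 0.05069611,  0.05160337, -0.021225  ]), 'grasp_force': 0.0, 'grip_width': 87.97252815590471} 18.700000000000003
```

View pics/top0.png

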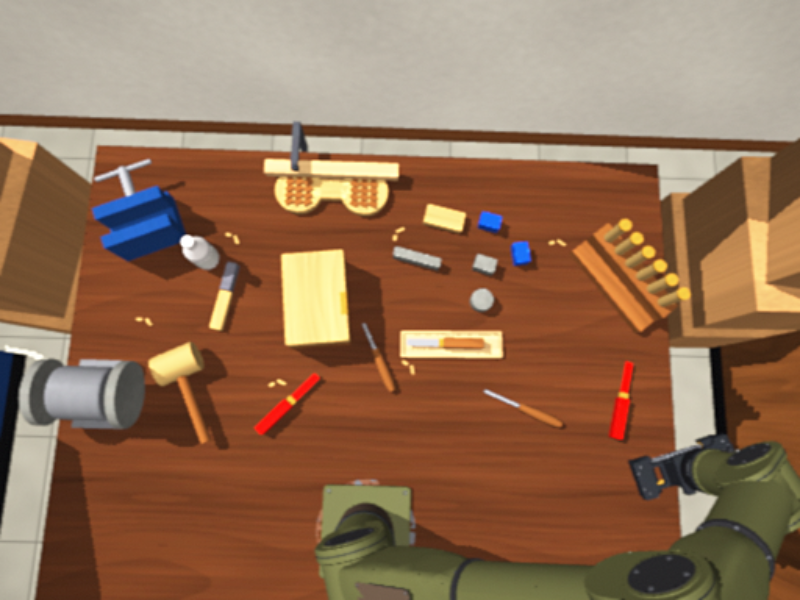

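View pics/side0.png

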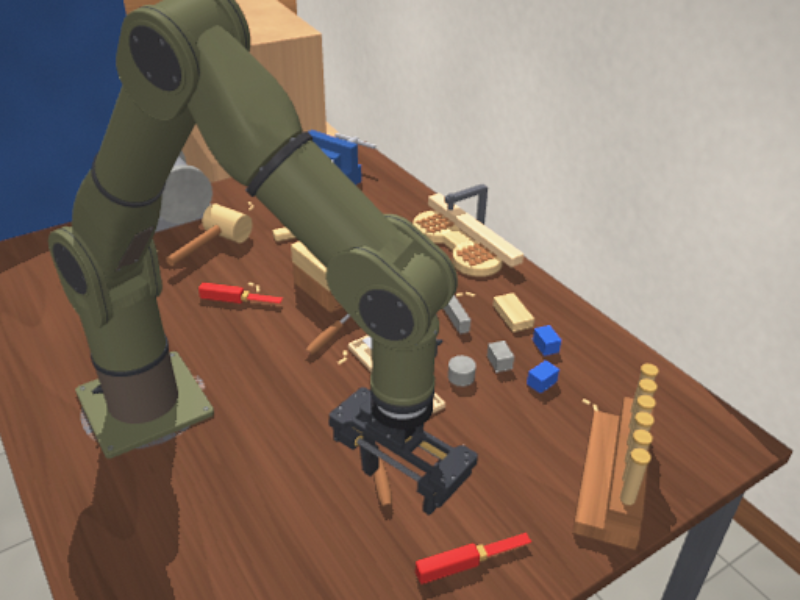

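The top picture, at 800x600, shows:
- the case at (315,298), with its brass plate at (345,302) on the right
- the opener in its tray at (452,345), blade to the left
- the slip stone at (417,258), the stub at (485,263) and the round stone at (482,300)
- no bench stone

The blue blocks and red openers are look-alikes. The side view is largely blocked by the arm.

```bash
cat > h.py <<'E'
import numpy as np, cv2
from plant import *
from scipy.spatial.transform import Rotation as R
def cloud(n,save=None):
    p,d=capture(n); c=get_calibration(n); M=c["cam_to_world"]
    if save: cv2.imwrite(save,cv2.resize(p[:,:,::-1],(800,600)))
    v,u=np.mgrid[:384,:512]
    C=np.stack([(u-c["cx"])/c["fx"]*d,(v-c["cy"])/c["fy"]*d,d],-1)
    W=C@M[:3,:3].T+M[:3,3]; W[d==0]=np.nan
    return p,W
def face(p,W,px,r,z0,z1,mask=None,name=""):
    """px in 800x600; points with height z0..z1 within r px (native), component-connected"""
    u,v=px[0]*.64,px[1]*.64
    vv,uu=np.mgrid[:384,:512]
    m=(np.hypot(uu-u,vv-v)<r)&(W[...,2]>z0)&(W[...,2]<z1)
    if mask is not None: m&=mask
    n,l,s,_=cv2.connectedComponentsWithStats(m.astype(np.uint8))
    if n<2: print(name,"none"); return
    k=1+s[1:,4].argmax(); P=W[l==k]
    rc=cv2.minAreaRect(P[:,:2].astype(np.float32))
    print(name,"n",len(P),"mean",P.mean(0).round(1),"rect c",np.round(rc[0],1),"size",np.round(rc[1],1),"ang",round(rc[2],1))
    return P,rc
def px2w(n,xy,z):
    c=get_calibration(n);M=c["cam_to_world"]
    r=M[:3,:3]@np.array([(xy[0]*512-c["cx"])/c["fx"],(xy[1]*384-c["cy"])/c["fy"],1])
    return M[:3,3]+r*(z-M[2,3])/r[2]
E
cat > m1.py <<'E'
from h import *
p,W=cloud("top"); q=p.astype(int)
sat=q.max(-1)-q.min(-1)
grey=sat<40
face(p,W,(315,298),60,98,112,None,"cover")
for nm,px in (("slip",(417,258)),("stub",(485,263)),("round",(482,300))): face(p,W,px,22,26,42,grey,nm)
face(p,W,(465,344),30,27,42,None,"handle")
face(p,W,(452,345),45,2.5,60,None,"tray+")
face(p,W,(425,343),20,10,40,grey,"blade")
brass=(q[...,0]-q[...,2]>110)
face(p,W,(345,302),18,60,115,brass,"brass")
for l,z in (("notch",63),("cover_edge",69),("cover_hinge",59),("case",0),("opener",4),("tray",0),("slip_stone",0),("stub_stone",0),("round_stone",0),("bench_stone",0)):
    for r in pinpoint("top",l)[:3]: print(l,round(r["confidence"],2),np.round(np.array(r["xy"])*[800,600]),px2w("top",r["xy"],z).round(1))
E
python3 m1.py
```

```text
cover n 2281 mean [536.2 133.6 105.4] rect c [538.6 133.8] size [217.8 145.3] ang 6.6
slip n 192 mean [ 661.4 -106.1   34.2] rect c [ 661.8 -107.1] size [119.   25.7] ang 77.6
stub n 128 mean [ 649.4 -278.5   34.1] rect c [ 650.3 -279.3] size [52.3 37.4] ang 71.8
round n 150 mean [ 557.1 -270.7   34.6] rect c [ 557.4 -271.4] size [49.4 51.5] ang 46.1
handle n 181 mean [ 448.3 -224.4   34. ] rect c [ 448.2 -220. ] size [ 24.1 107.7] ang 1.7
tray+ n 1108 mean [ 446.3 -201.    13.3] rect c [ 450.7 -201.7] size [ 98.8 277.9] ang 0.6
blade n 88 mean [ 447.8 -127.5   20.6] rect c [ 447.3 -126.4] size [16.2 73.6] ang 0.9
brass n 103 mean [524.1  65.4 104.7] rect c [525.2  67.4] size [131.6  16.7] ang 8.1
notch 0.59 [350. 304.] [530.3  54.6  63. ]
notch 0.16 [447. 345.] [ 436.5 -183.2   63. ]
cover_edge 0.82 [348. 308.] [519.6  57.8  69. ]
case 0.57 [318. 304.] [538.  139.1   0. ]
case 0.26 [476. 303.] [ 554.7 -262.3    0. ]
opener 0.82 [450. 346.] [ 441.2 -195.     4. ]
opener 0.8 [280. 407.] [280.9 217.    4. ]
opener 0.74 [617. 408.] [ 301.3 -609.5    4. ]
tray 0.79 [448. 345.] [ 443.5 -191.2    0. ]
tray 0.72 [476. 302.] [ 556.4 -262.3    0. ]
stub_stone 0.57 [488. 224.] [ 765.5 -293.2    0. ]
stub_stone 0.56 [522. 252.] [ 692.  -381.8    0. ]
stub_stone 0.46 [480. 268.] [ 644.2 -270.6    0. ]
round_stone 0.71 [481. 302.] [ 557.5 -273.5    0. ]
bench_stone 0.28 [414. 260.] [ 659.9 -102.2    0. ]
bench_stone 0.18 [181. 364.] [377.1 466.5   0. ]
```

```bash
cat >> h.py <<'E'
def go(x,y,z,yaw,pitch=0):
    """deltas for tool pointing down, tool-y along heading yaw(rad), then pitch about world axis perp. to closing"""
    o=get_obs(); Rc=R.from_quat(o["ee_rot"])
    ty=np.array([np.cos(yaw),np.sin(yaw),0]); tz=np.array([0,0,-1.]); tx=np.cross(ty,tz)
    Rt=R.from_rotvec(pitch*ty)*R.from_matrix(np.c_[tx,ty,tz])
    rv=(Rt*Rc.inv()).as_rotvec()
    d=(np.array([x,y,z])-o["ee_pos"])/600
    print("t",d.round(4),"a",(rv/np.pi).round(4),"rows>=",np.ceil(max(np.linalg.norm(d)*600/62.5,np.degrees(np.linalg.norm(rv))/10.7)))
E
cat > m2.py <<'E'
from h import *
p,W=cloud("top")
P,rc=face(p,W,(315,298),60,98,112,None,"cover")
xy=P[:,:2]; 
best=None
for a in np.radians(np.arange(-5,15,.1)):
    u=xy@[np.cos(a),np.sin(a)]; v=xy@[-np.sin(a),np.cos(a)]
    e=[np.percentile(u,1),np.percentile(u,99),np.percentile(v,1),np.percentile(v,99)]
    A=(e[1]-e[0])*(e[3]-e[2])
    if best is None or A<best[0]: best=(A,a,e)
A,a,e=best; c=np.array([(e[0]+e[1])/2,(e[2]+e[3])/2]); c=np.array([np.cos(a)*c[0]-np.sin(a)*c[1],np.sin(a)*c[0]+np.cos(a)*c[1]])
ev=np.linalg.eigh(np.cov(xy.T))[1][:,1]
print("ang",np.degrees(a),"pca",np.degrees(np.arctan(ev[1]/ev[0])),c,e[1]-e[0],e[3]-e[2])
H,_=face(p,W,(465,344),30,27,42,None,"handle")
print("handle y pct",np.percentile(H[:,1],[1,5,50,95,99]))
q=p.astype(int);B,_=face(p,W,(425,343),32,12,45,(q.max(-1)-q.min(-1))<45,"blade")
print(np.percentile(B[:,1],[1,5,95,99]))
go(448,-193,150,np.radians(1));
E
python3 m2.py
```

```text
cover n 2272 mean [536.3 133.7 105.4] rect c [538.6 133.9] size [216.7 145.3] ang 6.5
ang 7.299999999999956 pca 5.739326967078144 [538.12987565 133.89803745] 211.90453581069664 141.79925736215733
handle n 181 mean [ 448.4 -224.6   34.2] rect c [ 448.5 -220. ] size [ 23.9 107.6] ang 1.1
handle y pct [-273.04826415 -269.11614938 -223.52525367 -180.78941548 -173.06456114]
blade n 90 mean [ 447.8 -127.5   20.1] rect c [ 447.  -124.5] size [17.  76.7] ang 1.7
[-162.74697521 -159.19125605  -91.48229362  -89.18747926]
t [ 0.4251  0.6692 -0.1479] a [0.     0.     0.4057] rows>= 8.0
```

```bash
python3 -m creep '[{"tx":0.2,"ty":0.3,"tz":0,"ax":0,"ay":0,"az":0.2,"claw":0.4},{"tx":0.425,"ty":0.666,"tz":-0.148,"ax":0,"ay":0,"az":0.406,"claw":0.4},{"tx":0.425,"ty":0.666,"tz":-0.148,"ax":0,"ay":0,"az":0.406,"claw":0.4},{"tx":0.425,"ty":0.666,"tz":-0.148,"ax":0,"ay":0,"az":0.406,"claw":0.4},{"tx":0.425,"ty":0.666,"tz":-0.148,"ax":0,"ay":0,"az":0.406,"claw":0.4},{"tx":0.425,"ty":0.666,"tz":-0.148,"ax":0,"ay":0,"az":0.406,"claw":0.4},{"tx":0.425,"ty":0.666,"tz":-0.148,"ax":0,"ay":0,"az":0.406,"claw":0.4},{"tx":0.425,"ty":0.666,"tz":-0.148,"ax":0,"ay":0,"az":0.406,"claw":0.4},{"tx":0.425,"ty":0.666,"tz":-0.148,"ax":0,"ay":0,"az":0.406,"claw":0.4},{"tx":0.425,"ty":0.666,"tz":-0.148,"ax":0,"ay":0,"az":0.406,"claw":0.4},{"tx":0.425,"ty":0.666,"tz":-0.148,"ax":0,"ay":0,"az":0.406,"claw":0.4},{"tx":0.425,"ty":0.666,"tz":-0.148,"ax":0,"ay":0,"az":0.406,"claw":0.4}]'; python3 -c "
from h import *
go(448.3,-195,15,np.radians(1.3)); print(get_obs()['joints'].round(2))"
```

```text
t: 2.2
ee_pos: [447.4, -196.2, 150.1]
ee_rot: [0.701, 0.713, -0.0, 0.0]
wrist_force: [-0.4, 0.2, 0.0]
grip_width: 52.7
grasp_force: 0.0
t [ 0.0016  0.0021 -0.2252] a [0.0002 0.     0.0021] rows>= 3.0
[ 0.56  0.68 -0.39  2.05  0.52  0.51 -0.2 ]
```

```bash
python3 -m creep '[{"tx":0.0016,"ty":0.002,"tz":-0.1,"ax":0,"ay":0,"az":0.002,"claw":0.4},{"tx":0.0016,"ty":0.002,"tz":-0.18,"ax":0,"ay":0,"az":0.002,"claw":0.4},{"tx":0.0016,"ty":0.002,"tz":-0.225,"ax":0,"ay":0,"az":0.002,"claw":0.4},{"tx":0.0016,"ty":0.002,"tz":-0.225,"ax":0,"ay":0,"az":0.002,"claw":0.4},{"tx":0.0016,"ty":0.002,"tz":-0.225,"ax":0,"ay":0,"az":0.002,"claw":0.9},{"tx":0.0016,"ty":0.002,"tz":-0.225,"ax":0,"ay":0,"az":0.002,"claw":0.9},{"tx":0.0016,"ty":0.002,"tz":-0.225,"ax":0,"ay":0,"az":0.002,"claw":0.9},{"tx":0.0016,"ty":0.002,"tz":-0.225,"ax":0,"ay":0,"az":0.002,"claw":0.9},{"tx":0.0016,"ty":0.002,"tz":-0.225,"ax":0,"ay":0,"az":0.002,"claw":0.9},{"tx":0.0016,"ty":0.002,"tz":-0.225,"ax":0,"ay":0,"az":0.002,"claw":0.9}]'; python3 -c "
from h import *
print(get_obs()['ee_pos'])"
```

```text
t: 3.45
ee_pos: [448.8, -194.0, 15.2]
ee_rot: [0.698, 0.716, -0.0, 0.0]
wrist_force: [-0.4, 0.5, 5.1]
grip_width: 25.9
grasp_force: 29.9
[ 448.84410178 -193.98745688   15.22685806]
```

```bash
python3 -m creep '[{"tz":0.1,"claw":0.9},{"tz":0.1,"claw":0.9},{"tz":0.1,"claw":0.9}]'; python3 -c "
from h import *
go(540.4,-78.2,100,np.radians(6.5))"
```

```text
t [0.1526 0.193  0.1413] a [0.0002 0.     0.0283] rows>= 3.0$[0]: bad value
```

```bash
cat > m3.py <<'E'
from h import *
p,W=cloud("top")
q=p.astype(int)
face(p,W,(452,345),45,-3,7,(q.sum(-1)>420),"trayfloor")
face(p,W,(452,345),45,8,16,(q.sum(-1)>420),"trayrim")
P,_=face(p,W,(452,345),45,-3,16,(q.sum(-1)>420),"tray")
print(np.percentile(P[:,:2],[2,98],axis=0))
E
python3 m3.py
```

```text
trayfloor n 206 mean [ 444.7 -118.9    3.2] rect c [ 443.4 -121.9] size [ 58.9 102.1] ang 1.7
trayrim n 42 mean [ 417.7 -127.6   11.5] rect c [ 426.7 -125.4] size [27.7 85.1] ang 1.6
tray n 358 mean [ 445.4 -118.8    5.9] rect c [ 446.9 -121.8] size [ 68.5 101.9] ang 1.5
[[ 412.70281302 -168.52097072]
 [ 480.8788994   -71.2257492 ]]
```

```bash
python3 -m creep '[{"tx":0,"ty":0,"tz":0.1,"ax":0,"ay":0,"az":0,"claw":0.9},{"tx":0.05,"ty":0.07,"tz":0.141,"ax":0,"ay":0,"az":0.01,"claw":0.9},{"tx":0.1,"ty":0.14,"tz":0.141,"ax":0,"ay":0,"az":0.028,"claw":0.9},{"tx":0.153,"ty":0.193,"tz":0.141,"ax":0,"ay":0,"az":0.028,"claw":0.9},{"tx":0.153,"ty":0.193,"tz":0.141,"ax":0,"ay":0,"az":0.028,"claw":0.9},{"tx":0.153,"ty":0.193,"tz":0.141,"ax":0,"ay":0,"az":0.028,"claw":0.9},{"tx":0.153,"ty":0.193,"tz":0.141,"ax":0,"ay":0,"az":0.028,"claw":0.9}]'
cat > m4.py <<'E'
from h import *
p,W=cloud("top","pics/top1.png"); q=p.astype(int); grey=(q.max(-1)-q.min(-1))<45
o=get_obs(); print(o["ee_pos"],o["wrist_force"],o["grip_width"])
T=px=None
B,_=face(p,W,(372,304),30,85,125,grey,"blade")
print(np.percentile(B,[2,98],axis=0).round(1))
A=np.polyfit(B[:,1],B[:,2],1); print("slope z/y",A)
p,W=cloud("side","pics/side1.png")
P2=[x for x in pinpoint("side","notch")[:1]+pinpoint("side","cover_edge")[:1]]
for x in P2: print(x["confidence"],np.array(x["xy"])*[800,600],px2w("side",x["xy"],63))
q=cv2.imread("pics/top0.png")
t=cv2.imread("pics/top1.png")[220:400,240:540]; s=cv2.imread("pics/side1.png")[180:480,240:640]
cv2.imwrite("pics/c1.png",np.hstack([cv2.resize(t,(400,240))[:240],cv2.resize(s,(320,240))]))
E
python3 m4.py
```

```text
t: 4.38
ee_pos: [539.4, -79.4, 99.2]
ee_rot: [0.667, 0.745, -0.001, -0.0]
wrist_force: [-0.0, -0.2, -1.2]
grip_width: 25.6
grasp_force: 29.9
[539.6410543  -79.33558351  99.27003709] [-0.1534029  -0.56501287 -0.36146209] 25.944689696719447
blade n 103 mean [534.  -11.5 104.4] rect c [533.7 -11.4] size [19. 75.] ang 6.8
[[524.9 -47.9  99. ]
 [545.7  25.1 108.9]]
slope z/y [-9.79332682e-03  1.04242700e+02]
0.7 [358.72 274.38] [522.81482793  66.57612342  63.        ]
0.57 [360.16 273.3 ] [527.65022267  68.40088367  63.        ]
```

View pics/c1.png

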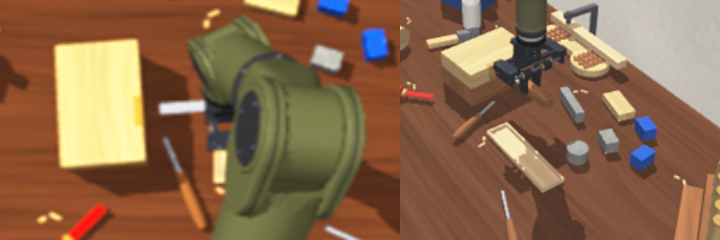

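The crop shows the blade pointing at the brass plate on the cover's front. It is level and in line with the notch, about 34 mm short of the case face.

```bash
python3 -m creep '[{"tx":0,"ty":0,"tz":-0.067,"ax":0,"ay":0,"az":0,"claw":0.9},{"tx":0,"ty":0,"tz":-0.067,"ax":0,"ay":0,"az":0,"claw":0.9},{"tx":0,"ty":0,"tz":-0.067,"ax":0,"ay":0,"az":0,"claw":0.9},{"tx":-0.005,"ty":0.04,"tz":-0.067,"ax":0,"ay":0,"az":0,"claw":0.9},{"tx":-0.008,"ty":0.07,"tz":-0.067,"ax":0,"ay":0,"az":0,"claw":0.9},{"tx":-0.008,"ty":0.07,"tz":-0.067,"ax":0,"ay":0,"az":0,"claw":0.9}]'; python3 -c "
from h import *
print(get_obs()['ee_pos'],get_obs()['wrist_force'])"
```

```text
t: 5.32
ee_pos: [536.8, -34.0, 60.7]
ee_rot: [0.665, 0.747, 0.001, 0.0]
wrist_force: [-0.2, -0.5, -1.0]
grip_width: 25.7
grasp_force: 29.9
[536.7855912  -34.04312891  60.74423042] [-0.22266093 -0.53331701 -0.99090149]
```

```bash
python3 -m creep '[{"tx":-0.003,"ty":0.025,"tz":-0.0025,"ax":0,"ay":0,"az":0,"claw":0.9},{"tx":-0.006,"ty":0.05,"tz":-0.0025,"ax":0,"ay":0,"az":0,"claw":0.9},{"tx":-0.006,"ty":0.05,"tz":-0.0025,"ax":0,"ay":0,"az":0,"claw":0.9},{"tx":-0.006,"ty":0.05,"tz":-0.0025,"ax":0,"ay":0,"az":0,"claw":0.9}]'
```

```text
t: 5.82
ee_pos: [532.3, -6.2, 57.8]
ee_rot: [0.666, 0.746, -0.0, 0.0]
wrist_force: [0.3, -0.4, -0.8]
grip_width: 26.0
grasp_force: 29.9
```

```bash
cat > arc.py <<'E'
from h import *
cx=np.array([-.113,.9936]); hinge=np.array([537.5,133.8])+72*cx-21*np.array([.9936,.113])
o=get_obs(); p0=o["ee_pos"]; print("now",p0, "X,h tip",(p0[:2]-hinge)@cx+106,p0[2]+4.3-59)
Rn=R.from_quat(o["ee_rot"]); ax=np.array([.9936,.113,0])
off=(p0[:2]-hinge)-((p0[:2]-hinge)@cx)*cx
for th,ph,rp in ((.15,0,0),(.3,.05,0),(.45,.12,0),(.6,.22,114),(.8,.38,112),(1.0,.45,110),(1.2,.35,108),(1.4,.22,106),(1.6,.1,104),(1.75,.05,102),(1.83,0,102)):
    c,s=np.cos(th),np.sin(th); b=np.array([np.cos(ph),np.sin(ph)]); n=np.array([-b[1],b[0]])
    if rp: tip=np.array([-rp*c+40*s,rp*s+40*c])
    else: tip=np.array([-144*c+10*s,144*s+10*c])+40*b-n
    T=tip-106*b-4.3*n
    w=np.r_[hinge+T[0]*cx,59+T[1]]
    d=(w-p0)/600
    print(th,ph,"T",T.round(0),"t",d.round(3),"a",(ax*ph/np.pi).round(3))
E
python3 arc.py
```

```text
now [532.25268846  -6.24496958  57.79617719] X,h tip -104.55645268968252 3.096177185631916
0.15 0 T [-207.   26.] t [-0.001  0.006  0.046] a [0. 0. 0.]
0.3 0.05 T [-200.   44.] t [-0.002  0.017  0.075] a [0.016 0.002 0.   ]
0.45 0.12 T [-190.   58.] t [-0.004  0.034  0.099] a [0.038 0.004 0.   ]
0.6 0.22 T [-174.   70.] t [-0.007  0.061  0.119] a [0.07  0.008 0.   ]
0.8 0.38 T [-146.   65.] t [-0.012  0.107  0.11 ] a [0.12  0.014 0.   ]
1.0 0.45 T [-119.   64.] t [-0.017  0.151  0.109] a [0.142 0.016 0.   ]
1.2 0.35 T [-100.   75.] t [-0.021  0.183  0.127] a [0.111 0.013 0.   ]
1.4 0.22 T [-81.  84.] t [-0.024  0.214  0.142] a [0.07  0.008 0.   ]
1.6 0.1 T [-62.  88.] t [-0.028  0.246  0.149] a [0.032 0.004 0.   ]
1.75 0.05 T [-48.  84.] t [-0.031  0.269  0.141] a [0.016 0.002 0.   ]
1.83 0 T [-41.  84.] t [-0.032  0.28   0.142] a [0. 0. 0.]
```

```bash
python3 -m creep '[{"tx":-0.001,"ty":0.003,"tz":0.024,"ax":0,"ay":0,"az":0,"claw":0.9},{"tx":-0.001,"ty":0.006,"tz":0.046,"ax":0,"ay":0,"az":0,"claw":0.9},{"tx":-0.002,"ty":0.012,"tz":0.06,"ax":0.008,"ay":0.001,"az":0,"claw":0.9},{"tx":-0.002,"ty":0.017,"tz":0.075,"ax":0.016,"ay":0.002,"az":0,"claw":0.9},{"tx":-0.003,"ty":0.025,"tz":0.087,"ax":0.027,"ay":0.003,"az":0,"claw":0.9},{"tx":-0.004,"ty":0.034,"tz":0.099,"ax":0.038,"ay":0.004,"az":0,"claw":0.9},{"tx":-0.004,"ty":0.034,"tz":0.099,"ax":0.038,"ay":0.004,"az":0,"claw":0.9},{"tx":-0.004,"ty":0.034,"tz":0.099,"ax":0.038,"ay":0.004,"az":0,"claw":0.9}]'
cat > cov.py <<'E'
import sys
from h import *
p,W=cloud("top",sys.argv[1] if len(sys.argv)>1 else None); q=p.astype(int)
c=np.array([537.5,133.8]);cx=np.array([-.113,.9936]);cy=np.array([-.9936,-.113])
D=W[...,:2]-c; X=D@cx-72; Y=D@cy; Z=W[...,2]-59
m=(abs(Y)<95)&(X>-150)&(X<70)&(Z>25)&(q[...,0]>150)&(q[...,0]-q[...,2]>25)
P=np.c_[X[m],Z[m]]
for y0 in (-90,-40,10,60):
    k=m&(Y>y0)&(Y<y0+30)
    if k.sum()>10:
        a=np.polyfit(X[k],Z[k],1); print(y0,k.sum(),"theta",-np.arctan(a[0]).round(3),"X",np.percentile(X[k],[2,98]).round(0),"Z",np.percentile(Z[k],[2,98]).round(0))
E
python3 cov.py pics/top2.png
```

```text
t: 6.82
ee_pos: [530.3, 14.2, 117.7]
ee_rot: [0.665, 0.744, 0.04, -0.044]
wrist_force: [-0.0, 0.1, -1.9]
grip_width: 25.6
grasp_force: 30.0
-90 317 theta 0.363 X [-124.   18.] Z [ 42. 107.]
-40 321 theta 0.367 X [-123.   17.] Z [ 43. 107.]
10 287 theta 0.463 X [-109.   18.] Z [ 44. 108.]
60 334 theta 0.38 X [-123.   20.] Z [ 41. 108.]
```

```bash
python3 -m creep '[{"tx":-0.002,"ty":0.014,"tz":0.01,"ax":0.016,"ay":0.002,"az":0,"claw":0.9},{"tx":-0.003,"ty":0.027,"tz":0.02,"ax":0.032,"ay":0.004,"az":0,"claw":0.9},{"tx":-0.006,"ty":0.05,"tz":0.015,"ax":0.057,"ay":0.007,"az":0,"claw":0.9},{"tx":-0.008,"ty":0.073,"tz":0.011,"ax":0.082,"ay":0.01,"az":0,"claw":0.9},{"tx":-0.01,"ty":0.095,"tz":0.01,"ax":0.093,"ay":0.011,"az":0,"claw":0.9},{"tx":-0.013,"ty":0.117,"tz":0.01,"ax":0.104,"ay":0.012,"az":0,"claw":0.9},{"tx":-0.013,"ty":0.117,"tz":0.01,"ax":0.104,"ay":0.012,"az":0,"claw":0.9}]'; python3 cov.py pics/top3.png;  python3 arc.py | head -1
```

```text
t: 7.75
ee_pos: [521.7, 86.3, 123.5]
ee_rot: [0.649, 0.728, 0.149, -0.167]
wrist_force: [0.3, -1.0, -1.5]
grip_width: 25.4
grasp_force: 30.0
-90 218 theta 0.756 X [-71.  34.] Z [ 34. 147.]
-40 225 theta 0.762 X [-72.  37.] Z [ 31. 147.]
10 262 theta 0.267 X [-121.   35.] Z [ 32. 149.]
60 232 theta 0.743 X [-73.  34.] Z [ 35. 149.]
now [521.86964101  85.9404941  123.57668798] X,h tip -11.787691619117396 68.87668797703414
```

```bash
python3 -m creep '[{"tx":-0.002,"ty":0.016,"tz":0.009,"ax":-0.015,"ay":-0.002,"az":0,"claw":0.9},{"tx":-0.004,"ty":0.032,"tz":0.018,"ax":-0.031,"ay":-0.003,"az":0,"claw":0.9},{"tx":-0.005,"ty":0.047,"tz":0.026,"ax":-0.05,"ay":-0.006,"az":0,"claw":0.9},{"tx":-0.007,"ty":0.063,"tz":0.033,"ax":-0.072,"ay":-0.008,"az":0,"claw":0.9},{"tx":-0.009,"ty":0.08,"tz":0.037,"ax":-0.09,"ay":-0.01,"az":0,"claw":0.9},{"tx":-0.011,"ty":0.095,"tz":0.04,"ax":-0.11,"ay":-0.012,"az":0,"claw":0.9},{"tx":-0.014,"ty":0.118,"tz":0.034,"ax":-0.126,"ay":-0.014,"az":0,"claw":0.9},{"tx":-0.015,"ty":0.129,"tz":0.033,"ax":-0.142,"ay":-0.016,"az":0,"claw":0.9},{"tx":-0.015,"ty":0.129,"tz":0.033,"ax":-0.142,"ay":-0.016,"az":0,"claw":0.9},{"tx":-0.015,"ty":0.129,"tz":0.033,"ax":-0.142,"ay":-0.016,"az":0,"claw":0.9},{"tx":-0.015,"ty":0.129,"tz":0.033,"ax":-0.142,"ay":-0.016,"az":0,"claw":0.9}]'; python3 arc.py | head -1
python3 - <<'E'
from h import *
p,W=cloud("side","pics/side4.png");cloud("top","pics/top4.png")
t=cv2.imread("pics/top4.png")[150:450,200:600]; s=cv2.imread("pics/side4.png")[120:420,200:600]
cv2.imwrite("pics/c4.png",np.hstack([t,s]))
E
```

```text
t: 9.18
ee_pos: [513.1, 162.4, 143.2]
ee_rot: [0.666, 0.746, 0.001, -0.0]
wrist_force: [-0.4, 0.0, -1.8]
grip_width: 25.7
grasp_force: 30.0
now [513.10273697 162.42759003 143.230958  ] X,h tip 65.2005470578145 88.53095800232188
```

View pics/c4.png

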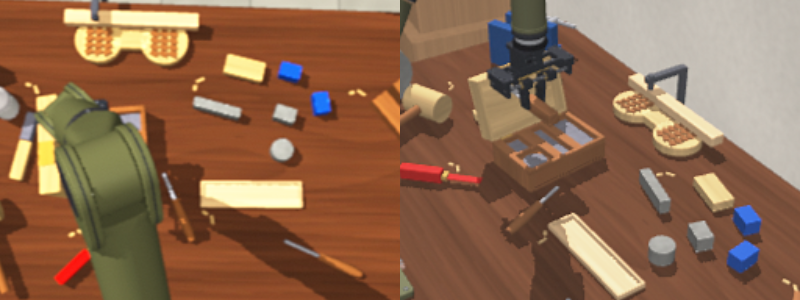

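The cover stands open, all its cells are empty and the tray is fully visible. The bench stone is nowhere in either view.

```bash
python3 -m creep '[{"tx":0.01,"ty":-0.09,"tz":0,"ax":0,"ay":0,"az":0,"claw":0.9},{"tx":0.02,"ty":-0.18,"tz":0,"ax":0,"ay":0,"az":0,"claw":0.9},{"tx":0.03,"ty":-0.27,"tz":0,"ax":0,"ay":0,"az":0,"claw":0.9},{"tx":0.04,"ty":-0.35,"tz":0,"ax":0,"ay":0,"az":0,"claw":0.9},{"tx":0.047,"ty":-0.417,"tz":0,"ax":0,"ay":0,"az":0,"claw":0.9},{"tx":0.047,"ty":-0.417,"tz":0,"ax":0,"ay":0,"az":0,"claw":0.9},{"tx":0.047,"ty":-0.417,"tz":0,"ax":0,"ay":0,"az":0,"claw":0.9}]'
cat > m5.py <<'E'
from h import *
p,W=cloud("top","pics/top5.png"); q=p.astype(int); g=(q.max(-1)-q.min(-1))<45
print(get_obs()["ee_pos"])
P,_=face(p,W,(452,345),45,-3,16,(q.sum(-1)>420),"tray")
print(np.percentile(P[:,:2],[1,50,99],axis=0).round(1))
B,_=face(p,W,(372,290),40,120,165,g,"blade"); i=np.polyfit(B[:,1],B[:,2],1); print("slope",i,np.percentile(B[:,1],[1,99]))
c=np.array([537.5,133.8]);cx=np.array([-.113,.9936]);cy=np.array([-.9936,-.113])
D=W[...,:2]-c; X=D@cx-72; Y=D@cy; Z=W[...,2]-59
m=(abs(Y)<120)&(X>-20)&(X<150)&(Z>60)
print("cover hi:",m.sum(),"X",np.percentile(X[m],[2,50,98]).round(0),"Z",np.percentile(Z[m],[2,50,98]).round(0),"Y",np.percentile(Y[m],[1,99]).round(0))
# rim of case: points at z 52..62
m=(abs(Y)<130)&(X>-160)&(X<10)&(abs(W[...,2]-57)<5)&(q[...,0]-q[...,2]>40)
print("rim X",np.percentile(X[m],[1,99]).round(1),"Y",np.percentile(Y[m],[1,99]).round(1),m.sum())
for l in ("slot_slip","slot_stub","slot_round","slot_bench"):
    for cam in ("top",):
        r=pinpoint(cam,l)[:1]
        for k in r: print(l,round(k["confidence"],2),px2w(cam,k["xy"],45).round(1))
u={"slip":(0,-6),"stub":(34,64),"round":(-33,64),"bench":(0,-70)}
for k,(a,b) in u.items(): print(k,(c+a*cx+b*cy).round(1))
E
python3 m5.py
```

```text
t: 10.15
ee_pos: [541.3, -87.2, 143.1]
ee_rot: [0.666, 0.746, 0.001, -0.0]
wrist_force: [-0.1, 0.0, -0.9]
grip_width: 25.7
grasp_force: 30.0
[541.35652231 -86.46650224 143.12838891]
tray n 185 mean [447.2 -90.9   5.2] rect c [446.4 -94.3] size [68.  46.9] ang 1.6
[[ 412.3 -117. ]
 [ 448.2  -90.4]
 [ 479.6  -70.3]]
blade n 110 mean [534.8 -18.7 148.7] rect c [535.5 -19.2] size [18.7 77.2] ang 7.3
slope [8.92899403e-03 1.48817706e+02] [-54.82881283  19.27665546]
cover hi: 891 X [27. 59. 83.] Z [ 65. 132. 140.] Y [-107.  107.]
rim X [-143.4    8. ] Y [-108.2  106.6] 968
slot_slip 0.95 [549.8 140.5  45. ]
slot_stub 0.75 [472.8 166.1  45. ]
slot_round 0.91 [474.2  96.8  45. ]
slot_bench 0.91 [623.3 150.3  45. ]
slip [543.5 134.5]
stub [470.1 160.4]
round [477.6  93.8]
bench [607.1 141.7]
```

```bash
python3 -c "
from h import *
go(448.8,-194.5,16,np.radians(1.4))"
```

```text
t [-0.1543 -0.1797 -0.2119] a [-0.0002  0.0001 -0.0288] rows>= 4.0
```

```bash
python3 -m creep '[{"tx":-0.05,"ty":-0.06,"tz":-0.03,"ax":0,"ay":0,"az":-0.015,"claw":0.9},{"tx":-0.1,"ty":-0.12,"tz":-0.06,"ax":0,"ay":0,"az":-0.029,"claw":0.9},{"tx":-0.154,"ty":-0.18,"tz":-0.1,"ax":0,"ay":0,"az":-0.029,"claw":0.9},{"tx":-0.154,"ty":-0.18,"tz":-0.13,"ax":0,"ay":0,"az":-0.029,"claw":0.9},{"tx":-0.154,"ty":-0.18,"tz":-0.17,"ax":0,"ay":0,"az":-0.029,"claw":0.9},{"tx":-0.154,"ty":-0.18,"tz":-0.2,"ax":0,"ay":0,"az":-0.029,"claw":0.9},{"tx":-0.154,"ty":-0.18,"tz":-0.212,"ax":0,"ay":0,"az":-0.029,"claw":0.9},{"tx":-0.154,"ty":-0.18,"tz":-0.212,"ax":0,"ay":0,"az":-0.029,"claw":0.9},{"tx":-0.154,"ty":-0.18,"tz":-0.212,"ax":0,"ay":0,"az":-0.029,"claw":0.4},{"tx":-0.154,"ty":-0.18,"tz":-0.212,"ax":0,"ay":0,"az":-0.029,"claw":0.4},{"tx":-0.154,"ty":-0.18,"tz":-0.212,"ax":0,"ay":0,"az":-0.029,"claw":0.4},{"tx":-0.154,"ty":-0.18,"tz":-0.1,"ax":0,"ay":0,"az":-0.029,"claw":0.4},{"tx":-0.154,"ty":-0.18,"tz":0,"ax":0,"ay":0,"az":-0.029,"claw":0.4},{"tx":-0.154,"ty":-0.18,"tz":0,"ax":0,"ay":0,"az":-0.029,"claw":0.4}]'
```

```text
t: 12.15
ee_pos: [451.2, -196.8, 146.9]
ee_rot: [0.7, 0.714, 0.002, 0.004]
wrist_force: [0.2, 0.5, -0.2]
grip_width: 53.0
grasp_force: 0.0
```

```bash
cat > m6.py <<'E'
import sys
from h import *
p,W=cloud("top","pics/top6.png"); q=p.astype(int); grey=(q.max(-1)-q.min(-1))<40
for nm,px in (("slip",(417,258)),("stub",(485,263)),("round",(482,300))):
    r=face(p,W,px,24,26,42,grey,nm)
    if r:
        P=r[0][:,:2]; ev=np.linalg.eigh(np.cov(P.T))[1][:,1]; print("  pca",np.degrees(np.arctan2(ev[1],ev[0]))%180)
face(p,W,(465,344),35,27,42,None,"handle")
E
python3 m6.py; python3 -c "
from h import *
go(661.6,-106.6,100,np.radians(-12.4))"
```

```text
slip n 194 mean [ 661.2 -106.3   34.1] rect c [ 661.8 -107.4] size [118.8  25.9] ang 75.5
  pca 75.79349655218077
stub n 122 mean [ 649.7 -279.2   34.7] rect c [ 650.9 -279.5] size [52.3 38.8] ang 70.4
  pca 68.02807273131009
round n 57 mean [ 639.4 -280.8   34.7] rect c [ 641.7 -278.3] size [50.6 20.5] ang 76.3
  pca 81.40128510278174
handle n 19 mean [ 452.  -185.2   34. ] rect c [ 451.8 -184.9] size [22.  11.7] ang 11.2
t [ 0.3527  0.1503 -0.0752] a [ 0.0006  0.0014 -0.0754] rows>= 4.0
```

```bash
python3 -m creep '[{"tx":0.09,"ty":0.04,"tz":0,"ax":0,"ay":0.001,"az":-0.04,"claw":0.4},{"tx":0.18,"ty":0.08,"tz":0,"ax":0,"ay":0.001,"az":-0.085,"claw":0.4},{"tx":0.27,"ty":0.12,"tz":-0.03,"ax":0,"ay":0.001,"az":-0.085,"claw":0.4},{"tx":0.353,"ty":0.15,"tz":-0.075,"ax":0,"ay":0.001,"az":-0.085,"claw":0.4},{"tx":0.353,"ty":0.15,"tz":-0.075,"ax":0,"ay":0.001,"az":-0.085,"claw":0.4},{"tx":0.353,"ty":0.15,"tz":-0.075,"ax":0,"ay":0.001,"az":-0.085,"claw":0.4},{"tx":0.353,"ty":0.15,"tz":-0.075,"ax":0,"ay":0.001,"az":-0.085,"claw":0.4}]';python3 -c "
from h import *
go(661.6,-106.6,15,np.radians(-14.2))"
```

```text
t: 13.08
ee_pos: [659.4, -107.6, 98.2]
ee_rot: [0.789, 0.615, -0.002, -0.001]
wrist_force: [-0.2, -0.6, 0.9]
grip_width: 53.0
grasp_force: 0.0
t [ 0.0036  0.0016 -0.1387] a [ 0.0003 -0.0013 -0.0003] rows>= 2.0
```

```bash
python3 -m creep '[{"tx":0.0036,"ty":0.0016,"tz":-0.07,"ax":0,"ay":-0.001,"az":0,"claw":0.4},{"tx":0.0036,"ty":0.0016,"tz":-0.1387,"ax":0,"ay":-0.001,"az":0,"claw":0.4},{"tx":0.0036,"ty":0.0016,"tz":-0.1387,"ax":0,"ay":-0.001,"az":0,"claw":0.9},{"tx":0.0036,"ty":0.0016,"tz":-0.1387,"ax":0,"ay":-0.001,"az":0,"claw":0.9},{"tx":0.0036,"ty":0.0016,"tz":-0.1387,"ax":0,"ay":-0.001,"az":0,"claw":0.9},{"tx":0.0036,"ty":0.0016,"tz":-0.1387,"ax":0,"ay":-0.001,"az":0,"claw":0.9},{"tx":0.0036,"ty":0.0016,"tz":-0.1387,"ax":0,"ay":-0.001,"az":0,"claw":0.9}]';python3 -c "
from h import *
print(get_obs()['ee_pos']);go(661.6,-106.6,130,np.radians(-14.2));go(543.5,134.5,130,np.radians(6.5))"
```

```text
t: 13.95
ee_pos: [663.5, -105.3, 17.0]
ee_rot: [0.788, 0.615, 0.001, 0.001]
wrist_force: [-2.4, 0.2, 6.5]
grip_width: 23.7
grasp_force: 30.1
[ 663.51935083 -105.34051989   16.96325897]
t [-0.0032 -0.0021  0.1884] a [ 0.      0.0006 -0.0006] rows>= 2.0
t [-0.2     0.3997  0.1884] a [-1.000e-04  6.000e-04  1.144e-01] rows>= 5.0
```

```bash
python3 -m creep '[{"tx":0,"ty":0,"tz":0.08,"ax":0,"ay":0,"az":0,"claw":0.9},{"tx":0,"ty":0,"tz":0.188,"ax":0,"ay":0,"az":0.03,"claw":0.9},{"tx":-0.05,"ty":0.1,"tz":0.188,"ax":0,"ay":0,"az":0.07,"claw":0.9},{"tx":-0.1,"ty":0.2,"tz":0.188,"ax":0,"ay":0,"az":0.114,"claw":0.9},{"tx":-0.15,"ty":0.3,"tz":0.188,"ax":0,"ay":0,"az":0.114,"claw":0.9},{"tx":-0.2,"ty":0.403,"tz":0.188,"ax":0,"ay":0,"az":0.114,"claw":0.9},{"tx":-0.2,"ty":0.403,"tz":0.188,"ax":0,"ay":0,"az":0.114,"claw":0.9},{"tx":-0.2,"ty":0.403,"tz":0.188,"ax":0,"ay":0,"az":0.114,"claw":0.9},{"tx":-0.2,"ty":0.403,"tz":0.188,"ax":0,"ay":0,"az":0.114,"claw":0.9}]';cat > m7.py <<'E'
from h import *
p,W=cloud("side","pics/side7.png")
c=np.array([537.5,133.8]);cx=np.array([-.113,.9936]);cy=np.array([-.9936,-.113])
D=W[...,:2]-c; q=p.astype(int); g=(q.max(-1)-q.min(-1))<40
print((get_obs()["ee_pos"][:2]-c)@np.c_[cx,cy],get_obs()["ee_pos"])
cv2.imwrite("pics/c7.png",cv2.imread("pics/side7.png")[80:440,200:740])
E
python3 m7.py; python3 -c "
from h import *
go(543.3,136.5,63,np.radians(6.5))"
```

```text
t: 15.08
ee_pos: [543.9, 134.6, 127.8]
ee_rot: [0.667, 0.745, -0.0, 0.001]
wrist_force: [0.6, -0.3, -2.7]
grip_width: 24.1
grasp_force: 30.1
[-0.24057578 -6.4542292 ] [543.94004306 134.29028692 127.67852488]
t [-0.0011  0.0037 -0.1078] a [0.0004 0.0003 0.0013] rows>= 2.0
```

View pics/c7.png

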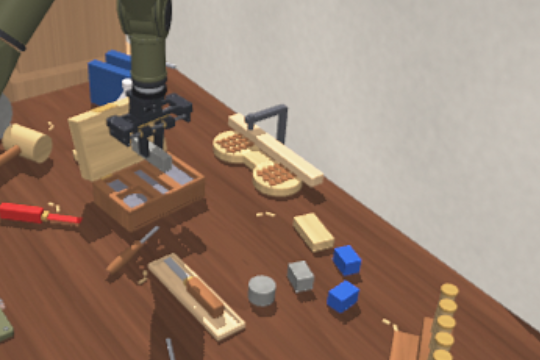

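The slip stone hangs over its cell. The opener is back in its tray, and the round and stub stones are still on the bench.

```bash
python3 -m creep '[{"tx":-0.001,"ty":0.0037,"tz":-0.06,"ax":0,"ay":0,"az":0.001,"claw":0.9},{"tx":-0.001,"ty":0.0037,"tz":-0.09,"ax":0,"ay":0,"az":0.001,"claw":0.9},{"tx":-0.001,"ty":0.0037,"tz":-0.103,"ax":0,"ay":0,"az":0.001,"claw":0.9},{"tx":-0.001,"ty":0.0037,"tz":-0.106,"ax":0,"ay":0,"az":0.001,"claw":0.9},{"tx":-0.001,"ty":0.0037,"tz":-0.106,"ax":0,"ay":0,"az":0.001,"claw":0.9}]'; python3 -c "
from h import *
o=get_obs();print(o['ee_pos'],o['wrist_force'])"
```

```text
t: 15.75
ee_pos: [542.9, 138.6, 64.6]
ee_rot: [0.665, 0.747, 0.001, 0.0]
wrist_force: [0.4, -0.1, -1.8]
grip_width: 23.6
grasp_force: 30.1
[542.90478032 138.62743488  64.57018441] [ 0.442872   -0.12862095 -1.8437975 ]
```

```bash
python3 -m creep '[{"tx":0,"ty":-0.003,"tz":-0.0035,"ax":0,"ay":0,"az":0,"claw":0.9},{"tx":0,"ty":-0.003,"tz":-0.0035,"ax":0,"ay":0,"az":0,"claw":0.9},{"tx":0,"ty":-0.003,"tz":-0.0035,"ax":0,"ay":0,"az":0,"claw":0.5},{"tx":0,"ty":-0.003,"tz":-0.0035,"ax":0,"ay":0,"az":0,"claw":0.5},{"tx":0,"ty":-0.003,"tz":-0.0035,"ax":0,"ay":0,"az":0,"claw":0.5},{"tx":0,"ty":-0.003,"tz":0.08,"ax":0,"ay":0,"az":0,"claw":0.5},{"tx":0.01,"ty":-0.08,"tz":0.14,"ax":0,"ay":0,"az":0,"claw":0.4},{"tx":0.02,"ty":-0.18,"tz":0.14,"ax":0,"ay":0,"az":0,"claw":0.3},{"tx":0.02,"ty":-0.26,"tz":0.14,"ax":0,"ay":0,"az":0,"claw":0.3},{"tx":0.02,"ty":-0.26,"tz":0.14,"ax":0,"ay":0,"az":0,"claw":0.3},{"tx":0.02,"ty":-0.26,"tz":0.14,"ax":0,"ay":0,"az":0,"claw":0.3}]'
cat > m8.py <<'E'
from h import *
c=np.array([537.5,133.8]);cx=np.array([-.113,.9936]);cy=np.array([-.9936,-.113])
for cam in ("top","side"):
    p,W=cloud(cam,f"pics/{cam}8.png"); q=p.astype(int); g=(q.max(-1)-q.min(-1))<45
    D=W[...,:2]-c; X=D@cx; Y=D@cy; Z=W[...,2]
    m=g&(abs(X)<72)&(abs(Y)<105)&(Z>66)&(Z<95)
    n,l,s,_=cv2.connectedComponentsWithStats(m.astype(np.uint8))
    for k in range(1,n):
        if s[k,4]>40: k=l==k; print(cam,"in case: n",k.sum(),"X",X[k].mean().round(1),np.percentile(X[k],[2,98]).round(1),"Y",Y[k].mean().round(1),np.percentile(Y[k],[2,98]).round(1),"Z",np.percentile(Z[k],[5,50,95]).round(1))
    m=g&(W[...,0]>350)&(W[...,0]<780)&(W[...,1]<40)&(W[...,1]>-480)&(Z>29)&(Z<40)
    n,l,s,_=cv2.connectedComponentsWithStats(m.astype(np.uint8))
    for k in range(1,n):
        if s[k,4]>25:
            P=W[l==k]; col=q[l==k].mean(0).round(); ev=np.linalg.eigh(np.cov(P[:,:2].T))[1][:,1]
            rc=cv2.minAreaRect(P[:,:2].astype(np.float32))
            print(cam,len(P),P.mean(0).round(1),"rect",np.round(rc[0],1),np.round(rc[1],1),round(rc[2],1),"pca",round(np.degrees(np.arctan2(ev[1],ev[0]))%180,1),col)
E
python3 m8.py
```

```text
t: 17.12
ee_pos: [554.3, -16.2, 148.1]
ee_rot: [0.665, 0.747, 0.001, -0.0]
wrist_force: [0.2, 0.5, 0.5]
grip_width: 62.0
grasp_force: 0.0
top in case: n 214 X -0.2 [-58.7  56.2] Y -4.8 [-16.7   6.4] Z [72.7 79.1 83.5]
top 116 [ 650.5 -278.7   34.5] rect [ 650.5 -279.3] [51.9 37.3] 73.1 pca 72.2 [196. 194. 184.]
top 72 [ 563.1 -281.3   34.8] rect [ 563.8 -282.8] [52.1 25. ] 26.5 pca 26.1 [195. 192. 182.]
side in case: n 202 X -2.7 [-58.5  58.3] Y -1.9 [-17.2   9. ] Z [67.9 78.8 83.5]
side 145 [ 647.4 -278.1   34.3] rect [ 649.  -276.3] [59.4 38.4] 71.9 pca 70.7 [167. 165. 160.]
side 170 [ 556.1 -269.6   34.3] rect [ 556.3 -268.3] [56.8 49.8] 51.1 pca 62.4 [174. 172. 166.]
```

```bash
python3 -c "
from h import *
go(650.2,-278.8,100,np.radians(-18))"
```

```text
t [ 0.1597 -0.4397 -0.0803] a [-0.0005  0.0002 -0.1377] rows>= 5.0
```

```bash
python3 -m creep '[{"tx":0.04,"ty":-0.1,"tz":-0.02,"ax":0,"ay":0,"az":-0.03,"claw":0.3},{"tx":0.08,"ty":-0.2,"tz":-0.04,"ax":0,"ay":0,"az":-0.08,"claw":0.3},{"tx":0.12,"ty":-0.3,"tz":-0.06,"ax":0,"ay":0,"az":-0.138,"claw":0.3},{"tx":0.16,"ty":-0.4,"tz":-0.08,"ax":0,"ay":0,"az":-0.138,"claw":0.3},{"tx":0.16,"ty":-0.44,"tz":-0.08,"ax":0,"ay":0,"az":-0.138,"claw":0.3},{"tx":0.16,"ty":-0.44,"tz":-0.08,"ax":0,"ay":0,"az":-0.138,"claw":0.3},{"tx":0.16,"ty":-0.44,"tz":-0.08,"ax":0,"ay":0,"az":-0.138,"claw":0.3},{"tx":0.16,"ty":-0.44,"tz":-0.08,"ax":0,"ay":0,"az":-0.138,"claw":0.3}]';python3 -c "
from h import *
go(650.2,-278.8,16,np.radians(-18))"
```

```text
t: 18.23
ee_pos: [650.9, -277.9, 100.3]
ee_rot: [0.809, 0.588, 0.001, -0.001]
wrist_force: [0.5, 0.4, -0.1]
grip_width: 61.7
grasp_force: 0.0
t [-0.0012 -0.0015 -0.1405] a [-0.0007  0.0001 -0.    ] rows>= 2.0
```

```bash
python3 -m creep '[{"tx":-0.001,"ty":-0.0015,"tz":-0.07,"ax":-0.0007,"ay":0,"az":0,"claw":0.3},{"tx":-0.001,"ty":-0.0015,"tz":-0.1405,"ax":-0.0007,"ay":0,"az":0,"claw":0.3},{"tx":-0.001,"ty":-0.0015,"tz":-0.1405,"ax":-0.0007,"ay":0,"az":0,"claw":0.3},{"tx":-0.001,"ty":-0.0015,"tz":-0.1405,"ax":-0.0007,"ay":0,"az":0,"claw":0.8},{"tx":-0.001,"ty":-0.0015,"tz":-0.1405,"ax":-0.0007,"ay":0,"az":0,"claw":0.8},{"tx":-0.001,"ty":-0.0015,"tz":-0.1405,"ax":-0.0007,"ay":0,"az":0,"claw":0.8},{"tx":-0.001,"ty":-0.0015,"tz":-0.1405,"ax":-0.0007,"ay":0,"az":0,"claw":0.8},{"tx":-0.001,"ty":-0.0015,"tz":-0.1405,"ax":-0.0007,"ay":0,"az":0,"claw":0.8}]';python3 -c "
from h import *
print(get_obs()['ee_pos']);go(470.1,160.4,140,np.radians(6.5))"
```

```text
t: 19.23
ee_pos: [650.4, -282.2, 17.6]
ee_rot: [0.81, 0.586, 0.0, 0.001]
wrist_force: [-1.9, 0.8, 6.1]
grip_width: 35.4
grasp_force: 29.9
[ 650.35750954 -282.15295126   17.58816134]
t [-0.3004  0.7376  0.204 ] a [0.0006 0.0007 0.1373] rows>= 8.0
```

```bash
python3 -m creep '[{"tx":0,"ty":0,"tz":0.1,"ax":0,"ay":0,"az":0,"claw":0.8},{"tx":-0.02,"ty":0.05,"tz":0.18,"ax":0,"ay":0,"az":0.03,"claw":0.8},{"tx":-0.06,"ty":0.15,"tz":0.204,"ax":0,"ay":0,"az":0.08,"claw":0.8},{"tx":-0.1,"ty":0.25,"tz":0.204,"ax":0,"ay":0,"az":0.137,"claw":0.8},{"tx":-0.14,"ty":0.35,"tz":0.204,"ax":0,"ay":0,"az":0.137,"claw":0.8},{"tx":-0.18,"ty":0.45,"tz":0.204,"ax":0,"ay":0,"az":0.137,"claw":0.8},{"tx":-0.22,"ty":0.54,"tz":0.204,"ax":0,"ay":0,"az":0.137,"claw":0.8},{"tx":-0.26,"ty":0.63,"tz":0.204,"ax":0,"ay":0,"az":0.137,"claw":0.8},{"tx":-0.3,"ty":0.733,"tz":0.204,"ax":0,"ay":0,"az":0.137,"claw":0.8},{"tx":-0.3,"ty":0.733,"tz":0.204,"ax":0,"ay":0,"az":0.137,"claw":0.8},{"tx":-0.3,"ty":0.733,"tz":0.204,"ax":0,"ay":0,"az":0.137,"claw":0.8},{"tx":-0.3,"ty":0.733,"tz":0.204,"ax":0,"ay":0,"az":0.137,"claw":0.8}]';python3 -c "
from h import *
print(get_obs()['wrist_force']);go(470.4,157.4,65,np.radians(6.5))
p,W=cloud('side'); q=p.astype(int); g=(q.max(-1)-q.min(-1))<40
c=np.array([537.5,133.8]);cx=np.array([-.113,.9936]);cy=np.array([-.9936,-.113]);D=W[...,:2]-c;X=D@cx;Y=D@cy
m=g&(abs(X)<90)&(abs(Y-64)<40)&(abs(W[...,2]-156)<6)
print(m.sum(),X[m].mean(),Y[m].mean(),np.percentile(X[m],[3,97]),(get_obs()['ee_pos'][:2]-c)@np.c_[cx,cy])"
```

```text
t: 20.72
ee_pos: [470.5, 155.6, 138.1]
ee_rot: [0.667, 0.745, -0.001, 0.002]
wrist_force: [0.4, -0.1, -2.0]
grip_width: 35.9
grasp_force: 29.9
[ 0.43702576 -0.07509263 -2.02797306]
t [-0.0002  0.003  -0.1218] a [0.001  0.0004 0.0014] rows>= 2.0
105 25.10601580944023 63.39274169581506 [ 5.58009877 50.78520629] [29.18813847 64.11215193]
```

```bash
python3 -m creep '[{"tx":0,"ty":0.005,"tz":-0.06,"ax":0.001,"ay":0,"az":0.001,"claw":0.8},{"tx":0,"ty":0.005,"tz":-0.1,"ax":0.001,"ay":0,"az":0.001,"claw":0.8},{"tx":0,"ty":0.005,"tz":-0.116,"ax":0.001,"ay":0,"az":0.001,"claw":0.8},{"tx":0,"ty":0.005,"tz":-0.1225,"ax":0.001,"ay":0,"az":0.001,"claw":0.8},{"tx":0,"ty":0.005,"tz":-0.1225,"ax":0.001,"ay":0,"az":0.001,"claw":0.8},{"tx":0,"ty":0.005,"tz":-0.1225,"ax":0.001,"ay":0,"az":0.001,"claw":0.8}]'; python3 -c "
from h import *
o=get_obs();print(o['ee_pos'],o['wrist_force']);print((o['ee_pos'][:2]-[537.5,133.8])@np.array([[-.113,-.9936],[.9936,-.113]]))"
```

```text
t: 21.52
ee_pos: [470.2, 160.9, 65.3]
ee_rot: [0.665, 0.747, 0.002, 0.0]
wrist_force: [-0.9, -0.7, -1.5]
grip_width: 35.8
grasp_force: 29.9
[470.16256109 160.85570538  65.30099055] [-0.87594024 -0.73957108 -1.49133261]
[34.49167946 63.84918459]
```

```bash
python3 -m creep '[{"tx":0,"ty":-0.003,"tz":-0.002,"ax":0,"ay":0,"az":0,"claw":0.8},{"tx":0,"ty":-0.003,"tz":-0.004,"ax":0,"ay":0,"az":0,"claw":0.8},{"tx":0,"ty":-0.003,"tz":-0.004,"ax":0,"ay":0,"az":0,"claw":0.45},{"tx":0,"ty":-0.003,"tz":-0.004,"ax":0,"ay":0,"az":0,"claw":0.45},{"tx":0,"ty":-0.003,"tz":-0.004,"ax":0,"ay":0,"az":0,"claw":0.45},{"tx":0,"ty":-0.003,"tz":0.06,"ax":0,"ay":0,"az":0,"claw":0.45},{"tx":0,"ty":-0.003,"tz":0.13,"ax":0,"ay":0,"az":0,"claw":0.3},{"tx":0.05,"ty":-0.1,"tz":0.13,"ax":0,"ay":0,"az":0,"claw":0.1},{"tx":0.1,"ty":-0.2,"tz":0.13,"ax":0,"ay":0,"az":0,"claw":0.1},{"tx":0.12,"ty":-0.28,"tz":0.13,"ax":0,"ay":0,"az":0,"claw":0.1},{"tx":0.12,"ty":-0.28,"tz":0.13,"ax":0,"ay":0,"az":0,"claw":0.1},{"tx":0.12,"ty":-0.28,"tz":0.13,"ax":0,"ay":0,"az":0,"claw":0.1}]'; python3 m8.py
```

```text
t: 23.02
ee_pos: [541.4, -6.6, 142.6]
ee_rot: [0.665, 0.747, 0.001, -0.001]
wrist_force: [1.0, 0.5, 0.2]
grip_width: 79.3
grasp_force: 0.0
top in case: n 217 X -1.1 [-58.4  56.3] Y -4.6 [-16.6   6. ] Z [70.2 78.9 83.6]
top in case: n 143 X 33.2 [ 8.4 59.2] Y 64.6 [46.7 81.3] Z [73.1 79.4 83.8]
top 109 [ 559.9 -276.1   34.4] rect [ 560.9 -277. ] [52.6 36.6] 22.0 pca 20.9 [198. 196. 186.]
side in case: n 167 X 6.3 [-57.5  59.5] Y -0.5 [-18.9   8.7] Z [67.4 77.9 83.6]
side in case: n 133 X 32.5 [ 8.7 62.5] Y 67.9 [46.7 84. ] Z [68.4 78.7 84.1]
side 174 [ 555.6 -270.    34.5] rect [ 557.6 -269.4] [53.7 51.7] 3.0 pca 59.8 [173. 170. 165.]
```

```bash
python3 -c "
from h import *
go(557,-270.5,110,np.radians(6.5))"
```

```text
t [ 0.0262 -0.4423 -0.0546] a [-0.0009  0.0002 -0.0017] rows>= 5.0
```

```bash
python3 -m creep '[{"tx":0.006,"ty":-0.1,"tz":-0.01,"ax":0,"ay":0,"az":0,"claw":0.1},{"tx":0.012,"ty":-0.2,"tz":-0.02,"ax":0,"ay":0,"az":0,"claw":0.1},{"tx":0.02,"ty":-0.3,"tz":-0.04,"ax":0,"ay":0,"az":0,"claw":0.1},{"tx":0.026,"ty":-0.4,"tz":-0.055,"ax":0,"ay":0,"az":0,"claw":0.1},{"tx":0.026,"ty":-0.443,"tz":-0.055,"ax":0,"ay":0,"az":0,"claw":0.1},{"tx":0.026,"ty":-0.443,"tz":-0.055,"ax":0,"ay":0,"az":0,"claw":0.1},{"tx":0.026,"ty":-0.443,"tz":-0.055,"ax":0,"ay":0,"az":0,"claw":0.1},{"tx":0.026,"ty":-0.443,"tz":-0.055,"ax":0,"ay":0,"az":0,"claw":0.1}]';python3 -c "
from h import *
go(557,-270.5,16,np.radians(6.5))
for k in pinpoint('side','round_stone')[:2]: print(k['confidence'],px2w('side',k['xy'],0))
p,W=cloud('side','pics/side9.png');q=p.astype(int)
face(p,W,(460,370),30,29,40,(q.max(-1)-q.min(-1))<45,'round')"
```

```text
t: 24.12
ee_pos: [558.0, -269.9, 110.0]
ee_rot: [0.663, 0.748, 0.002, -0.0]
wrist_force: [0.9, -0.0, 1.0]
grip_width: 79.5
grasp_force: 0.0
t [-0.0017 -0.001  -0.1567] a [-0.0009  0.0004 -0.0021] rows>= 2.0
0.67 [ 563.34605686 -273.52375271    0.        ]
0.55 [577.76954543 292.85545961   0.        ]
round n 177 mean [ 555.3 -270.3   34.3] rect c [ 556.4 -268.2] size [55.8 49.4] ang 52.9
```

Still there; descend and grip.

```bash
python3 -m creep '[{"tx":-0.0017,"ty":-0.001,"tz":-0.08,"ax":-0.001,"ay":0,"az":-0.002,"claw":0.1},{"tx":-0.0017,"ty":-0.001,"tz":-0.157,"ax":-0.001,"ay":0,"az":-0.002,"claw":0.1},{"tx":-0.0017,"ty":-0.001,"tz":-0.157,"ax":-0.001,"ay":0,"az":-0.002,"claw":0.1},{"tx":-0.0017,"ty":-0.001,"tz":-0.157,"ax":-0.001,"ay":0,"az":-0.002,"claw":0.6},{"tx":-0.0017,"ty":-0.001,"tz":-0.157,"ax":-0.001,"ay":0,"az":-0.002,"claw":0.6},{"tx":-0.0017,"ty":-0.001,"tz":-0.157,"ax":-0.001,"ay":0,"az":-0.002,"claw":0.6},{"tx":-0.0017,"ty":-0.001,"tz":-0.157,"ax":-0.001,"ay":0,"az":-0.002,"claw":0.6},{"tx":-0.0017,"ty":-0.001,"tz":-0.157,"ax":-0.001,"ay":0,"az":-0.002,"claw":0.6}]';python3 -c "
from h import *
print(get_obs()['ee_pos']);go(477.6,93.8,140,np.radians(6.5))"
```

```text
t: 25.22
ee_pos: [557.4, -274.0, 17.1]
ee_rot: [0.667, 0.745, 0.0, 0.002]
wrist_force: [-1.5, 0.9, 6.5]
grip_width: 53.0
grasp_force: 30.0
[ 557.39399675 -274.03652921   17.14720381]
t [-0.133   0.6131  0.2048] a [0.0008 0.0011 0.0014] rows>= 7.0
```

```bash
python3 -m creep '[{"tx":0,"ty":0,"tz":0.1,"ax":0,"ay":0,"az":0,"claw":0.6},{"tx":-0.01,"ty":0.05,"tz":0.18,"ax":0,"ay":0,"az":0,"claw":0.6},{"tx":-0.03,"ty":0.15,"tz":0.205,"ax":0,"ay":0,"az":0.001,"claw":0.6},{"tx":-0.055,"ty":0.25,"tz":0.205,"ax":0,"ay":0,"az":0.001,"claw":0.6},{"tx":-0.08,"ty":0.35,"tz":0.205,"ax":0,"ay":0,"az":0.001,"claw":0.6},{"tx":-0.1,"ty":0.45,"tz":0.205,"ax":0,"ay":0,"az":0.001,"claw":0.6},{"tx":-0.12,"ty":0.55,"tz":0.205,"ax":0,"ay":0,"az":0.001,"claw":0.6},{"tx":-0.133,"ty":0.608,"tz":0.205,"ax":0,"ay":0,"az":0.001,"claw":0.6},{"tx":-0.133,"ty":0.608,"tz":0.205,"ax":0,"ay":0,"az":0.001,"claw":0.6},{"tx":-0.133,"ty":0.608,"tz":0.205,"ax":0,"ay":0,"az":0.001,"claw":0.6},{"tx":-0.133,"ty":0.608,"tz":0.205,"ax":0,"ay":0,"az":0.001,"claw":0.6}]';python3 -c "
from h import *
print(get_obs()['wrist_force']);go(477.9,90.8,64.5,np.radians(6.5))
p,W=cloud('side'); q=p.astype(int); g=(q.max(-1)-q.min(-1))<40
c=np.array([537.5,133.8]);cx=np.array([-.113,.9936]);cy=np.array([-.9936,-.113]);D=W[...,:2]-c;X=D@cx;Y=D@cy
m=g&(abs(X+33)<50)&(abs(Y-64)<40)&(abs(W[...,2]-154)<6)
print(m.sum(),X[m].mean(),Y[m].mean(),np.percentile(X[m],[2,98]),np.percentile(Y[m],[2,98]),(get_obs()['ee_pos'][:2]-c)@np.c_[cx,cy])"
```

```text
t: 26.6
ee_pos: [476.7, 89.3, 138.4]
ee_rot: [0.667, 0.745, -0.001, 0.001]
wrist_force: [-0.3, -0.1, -1.3]
grip_width: 53.4
grasp_force: 30.0
[-0.32285032 -0.05973238 -1.31502682]
t [ 0.0019  0.0025 -0.1232] a [0.0009 0.0003 0.0012] rows>= 2.0
133 -37.94486881536073 63.67693048594474 [-58.04099705  -9.06447594] [ 29.45939456 101.48978753] [-37.18874461  65.41402703]
```

```bash
python3 -m creep '[{"tx":0.0015,"ty":0.001,"tz":-0.06,"ax":0.001,"ay":0,"az":0.001,"claw":0.6},{"tx":0.0015,"ty":0.001,"tz":-0.1,"ax":0.001,"ay":0,"az":0.001,"claw":0.6},{"tx":0.0015,"ty":0.001,"tz":-0.116,"ax":0.001,"ay":0,"az":0.001,"claw":0.6},{"tx":0.0015,"ty":0.001,"tz":-0.1235,"ax":0.001,"ay":0,"az":0.001,"claw":0.6},{"tx":0.0015,"ty":0.001,"tz":-0.1255,"ax":0.001,"ay":0,"az":0.001,"claw":0.6},{"tx":0.0015,"ty":0.001,"tz":-0.1255,"ax":0.001,"ay":0,"az":0.001,"claw":0.6}]'; python3 -c "
from h import *
o=get_obs();print(o['ee_pos'],o['wrist_force']);print((o['ee_pos'][:2]-[537.5,133.8])@np.array([[-.113,-.9936],[.9936,-.113]]))"
```

```text
t: 27.4
ee_pos: [477.8, 91.8, 63.7]
ee_rot: [0.665, 0.747, 0.001, 0.0]
wrist_force: [-0.2, 0.7, -3.0]
grip_width: 53.0
grasp_force: 30.0
[477.76203951  91.82220109  63.66694466] [-0.15373395  0.72957904 -2.99093271]
[-34.95875146  64.09912882]
```

```bash
python3 -m creep '[{"tx":0,"ty":-0.001,"tz":-0.002,"ax":0,"ay":0,"az":0,"claw":0.6},{"tx":0,"ty":-0.001,"tz":-0.002,"ax":0,"ay":0,"az":0,"claw":0.25},{"tx":0,"ty":-0.001,"tz":-0.002,"ax":0,"ay":0,"az":0,"claw":0.25},{"tx":0,"ty":-0.001,"tz":-0.002,"ax":0,"ay":0,"az":0,"claw":0.25},{"tx":0,"ty":-0.001,"tz":0.06,"ax":0,"ay":0,"az":0,"claw":0.25},{"tx":0,"ty":-0.05,"tz":0.14,"ax":0,"ay":0,"az":0,"claw":0.25},{"tx":0.05,"ty":-0.15,"tz":0.14,"ax":0,"ay":0,"az":0,"claw":0.5},{"tx":0.08,"ty":-0.25,"tz":0.14,"ax":0,"ay":0,"az":0,"claw":1},{"tx":0.08,"ty":-0.25,"tz":0.14,"ax":0,"ay":0,"az":0,"claw":1},{"tx":0.08,"ty":-0.25,"tz":0.14,"ax":0,"ay":0,"az":0,"claw":1}]'; python3 m8.py;python3 - <<'E'
from h import *
t=cv2.imread("pics/top8.png")[150:450,180:580]; s=cv2.imread("pics/side8.png")[120:420,200:600]
cv2.imwrite("pics/c8.png",np.hstack([t,s]))
E
```

```text
t: 28.65
ee_pos: [525.1, -58.2, 147.0]
ee_rot: [0.665, 0.746, 0.001, -0.0]
wrist_force: [0.3, -0.1, 0.4]
grip_width: 28.3
grasp_force: 0.0
top in case: n 218 X -0.5 [-58.6  56.4] Y -4.6 [-16.7   6.1] Z [70.1 78.7 83.9]
top in case: n 164 X -34.1 [-57.8 -10.3] Y 64.7 [40.6 89. ] Z [72.8 79.6 83.6]
top in case: n 145 X 33.4 [ 8.2 59. ] Y 64.6 [46.7 81.6] Z [73.  79.2 83.6]
side in case: n 116 X 8.9 [-55.5  59.5] Y 2.6 [-14.1   9.2] Z [67.  77.3 82.6]
side in case: n 286 X -4.7 [-57.2  59.9] Y 67.5 [42.7 89.5] Z [68.6 78.9 83.2]
```

View pics/c8.png

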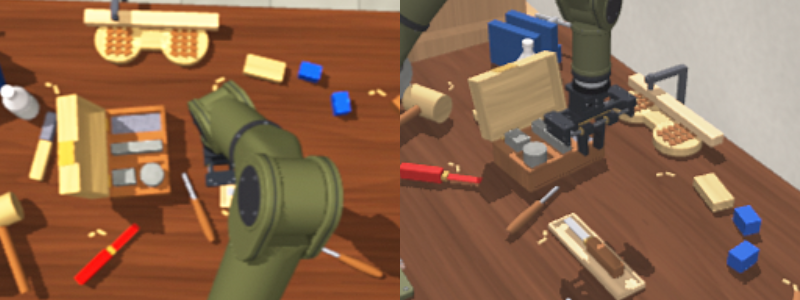

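All three stones are seated, the cover is open and the opener lies in its tray. Next the shut fingers go over the cover and in behind it.

```bash
cat > shut.py <<'E'
from h import *
cx=np.array([-.113,.9936]); hinge=np.array([537.5,133.8])+72*cx
o=get_obs(); p0=o["ee_pos"]; print(p0,o["wrist_force"],"joints",o["joints"].round(2))
def w(X,Z): return np.r_[hinge+X*cx,59+Z]
for n,X,Z in (("over",105,185),("behind",105,95)): print(n,((w(X,Z)-p0)/600).round(3))
for th in (1.83,1.6,1.4,1.2,1.0,.8,.6,.4,.2,.1,0):
    c,s=np.cos(th),np.sin(th); P=w(-110*c+46*s+9*s,110*s+46*c)
    print(th,((P-p0)/600).round(3))
go(*w(105,185),np.radians(6.5))
E
python3 shut.py
```

```text
[524.95153314 -56.09087634 147.17633734] [-0.78939352 -0.38170683  0.10340918] joints [ 0.31  0.73 -0.47  1.94  0.56  0.6  -0.42]
over [-0.012  0.61   0.161]
behind [-0.012  0.61   0.011]
1.83 [-0.008  0.57   0.011]
1.6 [-0.004  0.532  0.034]
1.4 [0.001 0.495 0.047]
1.2 [0.005 0.455 0.052]
1.0 [0.01  0.414 0.049]
0.8 [0.014 0.374 0.038]
0.6 [0.019 0.337 0.02 ]
0.4 [ 0.022  0.303 -0.005]
0.2 [ 0.026  0.275 -0.035]
0.1 [ 0.027  0.264 -0.052]
0 [ 0.028  0.254 -0.07 ]
t [-0.0124  0.6096  0.1614] a [-0.0009  0.0002 -0.0017] rows>= 7.0
```

```bash
python3 -m creep '[{"tx":0,"ty":0,"tz":0.1,"ax":0,"ay":0,"az":0,"claw":1},{"tx":0,"ty":0.03,"tz":0.18,"ax":0,"ay":0,"az":0,"claw":1},{"tx":0,"ty":0.12,"tz":0.2,"ax":0,"ay":0,"az":0,"claw":1},{"tx":0,"ty":0.22,"tz":0.2,"ax":0,"ay":0,"az":0,"claw":1},{"tx":-0.01,"ty":0.32,"tz":0.2,"ax":0,"ay":0,"az":0,"claw":1},{"tx":-0.012,"ty":0.42,"tz":0.2,"ax":0,"ay":0,"az":0,"claw":1},{"tx":-0.012,"ty":0.52,"tz":0.2,"ax":0,"ay":0,"az":0,"claw":1},{"tx":-0.012,"ty":0.62,"tz":0.2,"ax":0,"ay":0,"az":0,"claw":1},{"tx":-0.012,"ty":0.62,"tz":0.2,"ax":0,"ay":0,"az":0,"claw":1},{"tx":-0.012,"ty":0.62,"tz":0.2,"ax":0,"ay":0,"az":0,"claw":1},{"tx":-0.012,"ty":0.62,"tz":0.2,"ax":0,"ay":0,"az":0,"claw":1}]'; python3 shut.py | head -3
python3 - <<'E'
from h import *
cloud("top","pics/top9.png");cloud("side","pics/side9b.png")
t=cv2.imread("pics/top9.png")[150:450,100:500]; s=cv2.imread("pics/side9b.png")[60:360,200:600]
cv2.imwrite("pics/c9.png",np.hstack([t,s]))
E
```

```text
t: 30.12
ee_pos: [518.2, 312.3, 267.0]
ee_rot: [0.665, 0.746, 0.0, 0.0]
wrist_force: [-0.5, -0.6, 0.3]
grip_width: 0.1
grasp_force: 0.0
[518.15817442 312.32473293 266.9690093 ] [-0.54867045 -0.56679199  0.3438282 ] joints [-0.31  0.67 -0.55  1.58  0.4   1.   -0.87]
over [-0.001 -0.004 -0.038]
behind [-0.001 -0.004 -0.188]
```

View pics/c9.png

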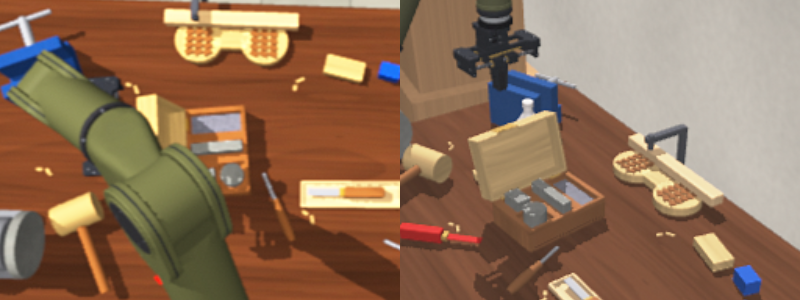

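```bash
python3 -m creep '[{"tx":0,"ty":-0.002,"tz":-0.1,"ax":0,"ay":0,"az":0,"claw":1},{"tx":0,"ty":-0.002,"tz":-0.188,"ax":0,"ay":0,"az":0,"claw":1},{"tx":0,"ty":-0.002,"tz":-0.188,"ax":0,"ay":0,"az":0,"claw":1},{"tx":0.003,"ty":-0.03,"tz":-0.188,"ax":0,"ay":0,"az":0,"claw":1},{"tx":0.005,"ty":-0.06,"tz":-0.177,"ax":0,"ay":0,"az":0,"claw":1},{"tx":0.007,"ty":-0.082,"tz":-0.165,"ax":0,"ay":0,"az":0,"claw":1},{"tx":0.01,"ty":-0.1,"tz":-0.158,"ax":0,"ay":0,"az":0,"claw":1},{"tx":0.012,"ty":-0.119,"tz":-0.152,"ax":0,"ay":0,"az":0,"claw":1},{"tx":0.014,"ty":-0.139,"tz":-0.149,"ax":0,"ay":0,"az":0,"claw":1},{"tx":0.016,"ty":-0.159,"tz":-0.147,"ax":0,"ay":0,"az":0,"claw":1},{"tx":0.018,"ty":-0.179,"tz":-0.148,"ax":0,"ay":0,"az":0,"claw":1},{"tx":0.021,"ty":-0.2,"tz":-0.15,"ax":0,"ay":0,"az":0,"claw":1},{"tx":0.021,"ty":-0.2,"tz":-0.15,"ax":0,"ay":0,"az":0,"claw":1}]'; python3 shut.py; python3 cov.py pics/top10.png
```

```text
t: 31.85
ee_pos: [530.4, 191.3, 176.4]
ee_rot: [0.666, 0.746, -0.001, 0.0]
wrist_force: [0.3, 0.1, -0.0]
grip_width: 0.2
grasp_force: 0.0
[530.36840033 191.28937409 176.40321398] [ 0.27969922  0.11876544 -0.01606101] joints [-0.13  0.73 -0.51  1.8   0.51  0.74 -0.8 ]
over [-0.021  0.197  0.113]
behind [-0.021  0.197 -0.037]
1.83 [-0.017  0.158 -0.038]
1.6 [-0.013  0.12  -0.015]
1.4 [-0.008  0.082 -0.002]
1.2 [-0.004  0.042  0.003]
1.0 [0.001 0.002 0.   ]
0.8 [ 0.005 -0.038 -0.011]
0.6 [ 0.01  -0.075 -0.029]
0.4 [ 0.013 -0.109 -0.054]
0.2 [ 0.017 -0.137 -0.084]
0.1 [ 0.018 -0.149 -0.101]
0 [ 0.019 -0.159 -0.119]
t [-0.0214  0.1973  0.1127] a [ 0.0004 -0.0003 -0.    ] rows>= 3.0
-40 27 theta 0.63 X [-57.  11.] Z [465. 515.]
10 15 theta 0.475 X [-81.   9.] Z [506. 552.]
60 21 theta 0.929 X [21. 35.] Z [30. 49.]
```

Matches the 1.0 rad plan. Continue down to about 0.1 rad.

```bash
python3 -m creep '[{"tx":0.003,"ty":-0.019,"tz":-0.005,"ax":0,"ay":0,"az":0,"claw":1},{"tx":0.005,"ty":-0.038,"tz":-0.011,"ax":0,"ay":0,"az":0,"claw":1},{"tx":0.008,"ty":-0.057,"tz":-0.019,"ax":0,"ay":0,"az":0,"claw":1},{"tx":0.01,"ty":-0.075,"tz":-0.029,"ax":0,"ay":0,"az":0,"claw":1},{"tx":0.012,"ty":-0.092,"tz":-0.041,"ax":0,"ay":0,"az":0,"claw":1},{"tx":0.013,"ty":-0.109,"tz":-0.054,"ax":0,"ay":0,"az":0,"claw":1},{"tx":0.015,"ty":-0.123,"tz":-0.069,"ax":0,"ay":0,"az":0,"claw":1},{"tx":0.017,"ty":-0.137,"tz":-0.084,"ax":0,"ay":0,"az":0,"claw":1},{"tx":0.018,"ty":-0.143,"tz":-0.093,"ax":0,"ay":0,"az":0,"claw":1},{"tx":0.018,"ty":-0.149,"tz":-0.101,"ax":0,"ay":0,"az":0,"claw":1},{"tx":0.018,"ty":-0.149,"tz":-0.108,"ax":0,"ay":0,"az":0,"claw":1},{"tx":0.018,"ty":-0.149,"tz":-0.108,"ax":0,"ay":0,"az":0,"claw":1}]'; python3 shut.py|head -1
```

```text
t: 33.4
ee_pos: [541.4, 104.8, 112.1]
ee_rot: [0.665, 0.747, 0.001, -0.0]
wrist_force: [-0.2, -0.5, -0.1]
grip_width: 0.4
grasp_force: 0.0
[541.38454515 104.75480341 112.12310912] [-0.21723666 -0.4618775  -0.13920711] joints [-0.01  0.81 -0.45  1.89  0.61  0.58 -0.74]
```

```bash
python3 -m creep '[{"tx":0,"ty":0,"tz":-0.006,"ax":0,"ay":0,"az":0,"claw":1},{"tx":0,"ty":0,"tz":-0.011,"ax":0,"ay":0,"az":0,"claw":1},{"tx":0,"ty":0,"tz":-0.014,"ax":0,"ay":0,"az":0,"claw":1},{"tx":0,"ty":0,"tz":-0.014,"ax":0,"ay":0,"az":0,"claw":1},{"tx":0,"ty":0,"tz":-0.014,"ax":0,"ay":0,"az":0,"claw":1}]'; python3 shut.py|head -1
```

```text
t: 34.02
ee_pos: [541.6, 104.6, 105.4]
ee_rot: [0.665, 0.747, 0.001, 0.0]
wrist_force: [-3.0, -0.3, 13.7]
grip_width: 0.6
grasp_force: 6.8
[541.63680726 104.56183012 105.40133084] [-2.98069055 -0.31168188 13.68760593] joints [-0.02  0.82 -0.44  1.89  0.62  0.56 -0.75]
```

```bash
python3 -m creep '[{"tx":0,"ty":0,"tz":0.08,"ax":0,"ay":0,"az":0,"claw":1},{"tx":0,"ty":0,"tz":0.18,"ax":0,"ay":0,"az":0,"claw":1},{"tx":0,"ty":-0.1,"tz":0.2,"ax":0,"ay":0,"az":0,"claw":1},{"tx":-0.1,"ty":-0.2,"tz":0.2,"ax":0,"ay":0,"az":0,"claw":1},{"tx":-0.15,"ty":-0.3,"tz":0.2,"ax":0,"ay":0,"az":0,"claw":1},{"tx":-0.18,"ty":-0.4,"tz":0.2,"ax":0,"ay":0,"az":0,"claw":1},{"tx":-0.18,"ty":-0.5,"tz":0.2,"ax":0,"ay":0,"az":0,"claw":1},{"tx":-0.18,"ty":-0.6,"tz":0.2,"ax":0,"ay":0,"az":0,"claw":1},{"tx":-0.18,"ty":-0.7,"tz":0.2,"ax":0,"ay":0,"az":0,"claw":1},{"tx":-0.18,"ty":-0.75,"tz":0.2,"ax":0,"ay":0,"az":0,"claw":1},{"tx":-0.18,"ty":-0.75,"tz":0.2,"ax":0,"ay":0,"az":0,"claw":1},{"tx":-0.18,"ty":-0.75,"tz":0.2,"ax":0,"ay":0,"az":0,"claw":1}]'; python3 cov.py pics/top11.png
python3 - <<'E'
from h import *
p,W=cloud("top","pics/top12.png");q=p.astype(int)
face(p,W,(465,344),35,27,42,None,"handle"); face(p,W,(425,343),25,14,40,(q.max(-1)-q.min(-1))<45,"blade"); face(p,W,(452,345),45,-3,16,(q.sum(-1)>420),"tray")
cloud("side","pics/side12.png")
t=cv2.imread("pics/top12.png")[150:450,100:500]; s=cv2.imread("pics/side12.png")[60:360,200:600]
cv2.imwrite("pics/c12.png",np.hstack([t,s]))
E
```

```text
t: 35.52
ee_pos: [433.7, -344.4, 223.8]
ee_rot: [0.665, 0.747, 0.001, -0.001]
wrist_force: [-0.2, 0.3, -0.8]
grip_width: 0.5
grasp_force: 0.0
-90 311 theta -0.008 X [-142.   -2.] Z [40. 52.]
-40 311 theta -0.008 X [-142.   -3.] Z [40. 51.]
10 324 theta 0.002 X [-142.   -1.] Z [40. 51.]
60 324 theta -0.004 X [-142.   -2.] Z [40. 52.]
handle n 171 mean [ 451.2 -226.6   34.3] rect c [ 451.5 -227.6] size [100.   26.3] ang 88.9
blade n 90 mean [ 450.2 -124.2   20.1] rect c [ 451.  -126.4] size [16.4 74. ] ang 1.7
tray n 801 mean [ 445.8 -194.6    6.7] rect c [ 449.  -198.7] size [ 68.4 255.8] ang 1.6
```

View pics/c12.png

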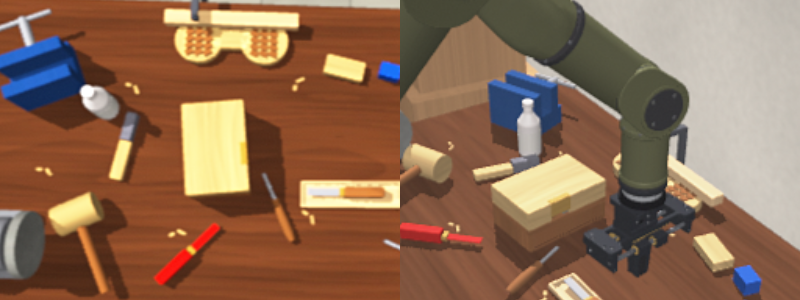

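The pictures show the cover shut, measured at about 0 rad. The opener lies flat in its tray, about 4 mm off the middle lengthwise, and the bystanders are where they were.

```bash
python3 -c "
from plant import *
print(job_done())"
```

```text
the job is handed in; nothing more can be done
None
```

I've handed the job in: the three stones present (slip, stub and round; no bench stone was there) are in their own cells, the cover is fully shut, and the opener is back in its tray. No verdict came back.

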